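# Turn over, gauge and sort the latch caps

### The arm

A 6-joint arm with a two-finger parallel gripper is mounted at the origin on the work surface. World frame = base frame: x ahead of the robot, y to its left, z up, the work surface at z = 0. Lengths are in m, angles in rad, forces in N, time in s.
With the tool pointing down it reaches from about 0.275 to 0.85 m from the base axis. Payload 19 kg.
Tool frame: the origin (TCP) lies at the centre of the arm's flange, where the gripper is bolted on; the fingertips stand 173 mm ahead of it and the grasp point (between the pads) lies 155 mm ahead of it; z points along the fingers, y is the line along which they close (so a half turn about z gives the same grasp; the last joint's range is limited). The gripper opens to 85 mm and grips with 20 to 120 N. Pads are 22 mm wide; open, the fingers measure 114 mm over their backs; the gripper's body (76 mm by 85 mm) begins 54 mm behind the grasp point. The pads swing forward as they close: fully open they stand 13 mm farther back than shut.
Start: joints at [-1.356, 0.15, 1.437, -0, 1.554, -0.134], TCP at [0.196, -0.54, 0.405] pointing down, gripper open.
Joint ranges: [-2.8, 2.8], [-0.68, 2.1], [0.12, 2.68], [-1.39, 4.53], [0.16, 2.79], [-2.81, 2.81]. Speed limits (rad/s): [1.89, 1.89, 2.22, 3.01, 3.01, 3.01].

### API

Orientations are given as a 3x3 rotation matrix whose columns are the frame's x, y, z axes.
In Python, from rig import robot gives the robot as it stands.
- The arm moves only by the tool send_rows, never from a script. Its argument "steps" is a list of rows, each a list of 7 numbers: the shift along the tool's x, y, z in m, then the turn, a rotation vector about the tool's x, y, z in rad, then the closure, from -1 (fully open) to 1 (shut). In form: [[dx, dy, dz, ax, ay, az, grip], ...]. A call has exactly 8 rows; each row shifts and turns the commanded pose from where the row before left it, along the tool's axes as they then stand; what a row does not reach is not made up. A row lasts 1/12 s, in which the tool goes at most 41.7 mm and 7.16 degrees, less where a joint would pass 70% of its speed; a pose out of reach is approached as far as the arm can. A call is refused whole if a number of a shift passes 0.0417 or a number of a turn 0.125, either way. A call with a gripper value outside its range is refused whole. The fingers move at their own pace and stop on an object; the grip force is fixed at half the most. Time passes only in rows, so rows that do not move let the fingers close, or fill a call up. It gives the time, the measured TCP pose, the force, the opening and the grip force at its end, in the units of the state.
- robot.get_obs(): the state, without advancing time (a new reading comes with each control period).
- robot.read_camera(name): name is "side" or "top" or "wrist"; returns the picture (480x640x3 uint8, red, green, blue); there is no depth.
- robot.camera_params(name): a dict with "fx", "fy", "cx", "cy" (pixels), "pose" (4x4, takes a point from camera to world coordinates). Camera axes: x right, y up, looking along -z (the intrinsics and any distortion apply to the point x, -y, -z); pixel columns grow to the right and rows downward; lengths in m; the calibration is good to about 2 mm. A picture is of the moment at which its call begins: read the wrist's pose just before it. camera_params takes no time and is no camera call; for the wrist camera it gives the pose at the moment of the call.
- robot.close_job(): hands the job in; it is judged then, once.
Trained networks look in the newest picture that a camera, given by its name, has taken for a name from the list of things; names that differ only in an ending like _2 or _b are one class to them, and where a whole thing is asked for, a point or a joint stands for the part that bears it (a point fixed in the world has none). Each returns a list of dicts, best first, with "score" (0 to 1); they miss things now and then, are a little off and sometimes report something else, mostly with a low value. They report only what shows in the picture. A call takes as long as a camera call. They do not tell look-alikes from the thing itself.
- robot.boxes_of(target, camera): "bbox" ([centre column, centre row, width, height] in pixels, round what is visible of it).
- robot.cut_out(target, camera): "mask" (480x640 bool, what is visible of it) and "bbox" ([centre column, centre row, width, height] in pixels, round what is visible of it).
- robot.mark_of(target, camera): "point" ([column, row] in pixels: a listed point, or the origin of a listed thing).
The state is a dict: "clock": time; "qpos": joint angles; "qvel": joint speeds; "effort": joint torques, N m; "eef_pos": TCP position; "ee_rot": TCP orientation; "ft_force": force on the tool from outside, world axes, zero at the start; "wrist_torque": the same for the moment, N m; "opening": opening from 0.0 (shut) to 1.0 (fully open); "gripper_force": force on a finger pad.
Only numpy, scipy, OpenCV 4.12 (cv2) and the standard library are available. Lean on these libraries where they do the work, as an engineer would, in place of code of your own. Each camera call takes 0.05 s, during which the arm holds its last target. There are 200 camera calls.

### The job

First turn every bronze latch cap over so that all of them lie underside up on the shelf together, and see which have lost the round boss inside. Then sort them: push those without a boss through the sprung flap into the scrap chute; try each of the others in the width gauge, sliding those that fit through the mouth until they are wholly inside the channel, underside still up, and laying any that are too wide in the rework tray. Leave the other things on the shelf where they are and the flap shut.

Things in the scene. Friction and masses are not known exactly. Their poses are not given: they have to be found in the camera images.
- cap_1: square hollow bronze latch cap, 28 mm high, 54 or 62 mm square, about 0.26 kg; three or four of the five are there (others None), alike from above. Origin: centre of its open underside (the rim); z points to the closed flat top 28 mm away; x, y square to its sides. Starts top up on the shelf, yaw within 0.35 rad. Stands stably on a side. Inside walls 6 mm thick, 20 mm deep
- cap_1_mid (a point): middle of this cap's underside, on whatever surface is there: the end of the round boss (18 mm across, 17 mm tall), at z = 3 mm in the cap's frame, or the bare web at z = 20 mm if the boss is missing
- cap_2: square hollow bronze latch cap, 28 mm high, 54 or 62 mm square, about 0.26 kg; three or four of the five are there (others None), alike from above. Origin: centre of its open underside (the rim); z points to the closed flat top 28 mm away; x, y square to its sides. Starts top up on the shelf, yaw within 0.35 rad. Stands stably on a side. Inside walls 6 mm thick, 20 mm deep
- cap_2_mid (a point): middle of this cap's underside, on whatever surface is there: the end of the round boss (18 mm across, 17 mm tall), at z = 3 mm in the cap's frame, or the bare web at z = 20 mm if the boss is missing
- cap_3: square hollow bronze latch cap, 28 mm high, 54 or 62 mm square, about 0.26 kg; three or four of the five are there (others None), alike from above. Origin: centre of its open underside (the rim); z points to the closed flat top 28 mm away; x, y square to its sides. Starts top up on the shelf, yaw within 0.35 rad. Stands stably on a side. Inside walls 6 mm thick, 20 mm deep
- cap_3_mid (a point): middle of this cap's underside, on whatever surface is there: the end of the round boss (18 mm across, 17 mm tall), at z = 3 mm in the cap's frame, or the bare web at z = 20 mm if the boss is missing
- cap_4: square hollow bronze latch cap, 28 mm high, 54 or 62 mm square, about 0.26 kg; three or four of the five are there (others None), alike from above. Origin: centre of its open underside (the rim); z points to the closed flat top 28 mm away; x, y square to its sides. Starts top up on the shelf, yaw within 0.35 rad. Stands stably on a side. Inside walls 6 mm thick, 20 mm deep
- cap_4_mid (a point): middle of this cap's underside, on whatever surface is there: the end of the round boss (18 mm across, 17 mm tall), at z = 3 mm in the cap's frame, or the bare web at z = 20 mm if the boss is missing
- cap_5: square hollow bronze latch cap, 28 mm high, 54 or 62 mm square, about 0.26 kg; three or four of the five are there (others None), alike from above. Origin: centre of its open underside (the rim); z points to the closed flat top 28 mm away; x, y square to its sides. Starts top up on the shelf, yaw within 0.35 rad. Stands stably on a side. Inside walls 6 mm thick, 20 mm deep
- cap_5_mid (a point): middle of this cap's underside, on whatever surface is there: the end of the round boss (18 mm across, 17 mm tall), at z = 3 mm in the cap's frame, or the bare web at z = 20 mm if the boss is missing
- gauge: fixed steel width gauge: a straight channel along its own y axis, 58 mm wide, y from -95 mm (end stop) to +95 mm (open mouth); floor = the shelf; origin on the shelf at its middle. Walls 12 mm thick, 34 mm high; at 31 to 34 mm up each wall's lip overhangs the channel by 12 mm, leaving a 34 mm wide slot on top along y. 54 mm caps slide in, 62 mm ones jam at the mouth
- gauge_mouth (a point): centre of the gauge's mouth on the shelf, where the channel begins (y = +95 mm in its frame). Before it, from y = 95 to 125 mm, a flared lead-in widens from 58 to 72 mm, walls 30 mm high. Caps enter only here; fingers (18 mm wide) that hold a cap by its front and rear faces can run along the slot above and be opened and lifted out
- chute: fixed grey steel scrap chute, an upright box 170 mm high and 152 mm (y) wide, from 59 mm on its +x side to 151 mm on its -x side of its origin, which is on the shelf under the centre of its mouth. The mouth in its top, 106 (x) by 140 mm (y), is closed by a flap, the rest of the top by a fixed cover; inside, a 45 degree ramp leads scrap to the -x end, with room for several caps
- flap (a joint): angle of the chute's flap: 0 shut (flat, 2 mm below the rim), to 1.1 rad as it swings down into the box about a hinge along y at the mouth's +x edge; flap 100 mm (x) by 134 mm (y). A light spring (about 0.03 N m net when shut) shuts it; a cap pressed on it opens it, a cap let go on it slides in
- tray: fixed dark open steel rework tray, 170 x 170 mm, 45 mm high, walls and floor 5 mm, origin under its centre
- latch: bystander: cracked bronze latch, 82 x 26 x 20 mm, lying flat; origin under its middle
- mirror: bystander: round inspection mirror 56 mm across with a 110 mm handle, 8 mm thick, lying flat; origin under the disc, handle along its -x
- keeper_pin: bystander: black steel keeper pin 77 mm long, 14 mm thick, lying flat; origin under its middle
- thread_gauge: bystander: orange plastic thread gauge 96 x 22 x 12 mm, lying flat; origin under the plastic body
- shackle: bystander: small steel bow shackle 72 x 56 x 12 mm, lying flat; origin under its middle
There are look-alikes about, which are no part of the job. What is shaped like the cap_2 but black is not meant. Several things look just like the keeper_pin: the one meant starts farthest to the robot's left.

How it is judged:
By the outcome, as a careful person would: the job done as asked, in the order asked, and still so for the second after the job is handed in, with the robot touching nothing.
Of cap_1, cap_2, cap_3, cap_4, cap_5 only 3 to 4 are there at a start; the rules pass over those that are not, and their reading is None.
At some moment in a run one of cap_1, cap_2, cap_3, cap_4, cap_5 may be knocked a few centimetres aside while the robot is not near it.
Once in a run the grip may slacken for a moment while it holds something.
It also fails if it takes over 210 s, if anything falls off the work surface, if the arm or the gripper's body presses on something with over 40 N, if the wrist force passes 120 N, or if a joint passes its speed limit or range.

## Working session

There is one attempt and no reset: what is moved stays moved. The work goes in short steps, Python scripts to look and compute and a tool call to move; the robot and the scene stay as the last step left them, time stands still between calls to the robot, and variables do not carry over. Pictures are saved under pics/ and viewed, at most 14 in all, crops included, and the job is handed in when it is done.

Besides the shell and the picture viewer there is one more tool, called after ">>>" as name([rows], argument=value, ...), one row to a line, values as JSON. send_rows: Moves the arm, as the interface text tells. Its arguments: {"type":"object","properties":{"steps":{"type":"array","items":{"type":"array","items":{"type":"number"}}}},"required":["steps"]}

```bash
mkdir -p pics; ls
cat > h.py <<'E'
import numpy as np, cv2
from rig import robot
def snap(n,f=None):
    p=robot.camera_params(n); im=robot.read_camera(n)
    if f: cv2.imwrite('pics/'+f,cv2.cvtColor(im,cv2.COLOR_RGB2BGR))
    return im,p
def ray(p,uv):
    d=np.array([(uv[0]-p['cx'])/p['fx'],-(uv[1]-p['cy'])/p['fy'],-1.]); T=np.array(p['pose'])
    return T[:3,3],T[:3,:3]@d
def at_z(p,uv,z):
    o,d=ray(p,uv); return o+d*(z-o[2])/d[2]
def proj(p,X):
    T=np.array(p['pose']); c=T[:3,:3].T@(np.array(X)-T[:3,3])
    return np.array([p['cx']+p['fx']*c[0]/-c[2], p['cy']-p['fy']*c[1]/-c[2]])
def tri(p1,u1,p2,u2):
    A=[];b=[]
    for p,u in((p1,u1),(p2,u2)):
        o,d=ray(p,u); d=d/np.linalg.norm(d); M=np.eye(3)-np.outer(d,d); A.append(M); b.append(M@o)
    return np.linalg.lstsq(np.vstack(A),np.hstack(b),rcond=None)[0]
E
python3 - <<'E'
from h import *
np.set_printoptions(precision=4,suppress=True)
for n in('top','side'):
    im,p=snap(n,n+'0.png'); print(n,{k:v for k,v in p.items() if k!='pose'}); print(np.array(p['pose']))
    for t in ('cap_1','gauge','gauge_mouth','chute','flap','tray','keeper_pin','latch','mirror','thread_gauge','shackle'):
        for r in robot.boxes_of(t,n)if t!='gauge_mouth' else []: print(t,np.round(r['bbox']),round(r['score'],2),at_z(p,r['bbox'][:2],0.02))
    for t in ('cap_1','gauge','gauge_mouth','chute','tray'):
        for r in robot.mark_of(t,n): print('mark',t,np.round(r['point'],1),round(r['score'],2),at_z(p,r['point'],0.0))
p=robot.camera_params('wrist');print(p,robot.get_obs()['clock'],robot.get_obs()['ee_rot'])
E
```

```text
pics
top {'fx': 473.57556177550913, 'fy': 473.57556177550913, 'cx': 319.85746346448417, 'cy': 240.85276071432799}
[[ 0.0009  0.9704 -0.2415  0.3658]
 [-1.     -0.0008 -0.0068 -0.0158]
 [-0.0068  0.2415  0.9704  1.013 ]
 [ 0.      0.      0.      1.    ]]
cap_1 [324. 256.  32.  30.] 0.98 [ 0.5791 -0.0181  0.02  ]
cap_1 [313. 315.  28.  28.] 0.9 [0.454  0.0045 0.02  ]
cap_1 [374. 314.  33.  34.] 0.9 [ 0.4561 -0.1217  0.02  ]
cap_1 [256. 310.  32.  31.] 0.75 [0.4642 0.1248 0.02  ]
cap_1 [420. 247.  37.  22.] 0.34 [ 0.5985 -0.2237  0.02  ]
gauge [330. 207. 110.  48.] 0.76 [ 0.6906 -0.0313  0.02  ]
chute [502. 359. 115. 136.] 0.92 [ 0.366  -0.3777  0.02  ]
chute [204. 189.  41.  22.] 0.64 [0.7316 0.25   0.02  ]
chute [328. 206. 114.  51.] 0.41 [ 0.6927 -0.0258  0.02  ]
flap [513. 332.  76.  62.] 0.71 [ 0.4199 -0.407   0.02  ]
tray [141. 330.  95.  85.] 0.77 [0.4242 0.3615 0.02  ]
keeper_pin [419. 281.  34.  21.] 0.6 [ 0.5249 -0.2175  0.02  ]
keeper_pin [471. 262.  13.  33.] 0.56 [ 0.5654 -0.3311  0.02  ]
latch [422. 249.  38.  21.] 0.69 [ 0.5954 -0.2287  0.02  ]
mirror [196. 264.  24.  75
[... 2193 characters left out ...]
ge [316.8 206.5] 0.6 [0.6218 0.2654 0.    ]
mark gauge_mouth [371.  260.1] 0.84 [0.6872 0.0509 0.    ]
mark gauge_mouth [288.8 345.1] 0.43 [ 0.4557 -0.1166  0.    ]
mark chute [293.7 466.2] 0.92 [ 0.4073 -0.3471  0.    ]
mark tray [380.4 376.9] 0.6 [ 0.601  -0.2338  0.    ]
mark tray [233.3 199.1] 0.55 [0.4259 0.3573 0.    ]
{'fx': 355.780832515614, 'fy': 355.780832515614, 'cx': 315.8583337267202, 'cy': 244.379660362171, 'pose': array([[ 0.342 ,  0.8998,  0.271 ,  0.2657],
       [-0.9397,  0.3274,  0.0988, -0.5157],
       [ 0.0001, -0.2885,  0.9575,  0.374 ],
       [ 0.    ,  0.    ,  0.    ,  1.    ]])} 1.6 [[ 0.9398  0.3417 -0.    ]
 [ 0.3417 -0.9398  0.0001]
 [ 0.     -0.0001 -1.    ]]
```

Run:
```python
import cv2
a=cv2.imread('pics/top0.png')[150:450,80:580]; cv2.imwrite('pics/topc.png',cv2.resize(a,(800,480)))
```

```text
(no output)
```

View pics/topc.png

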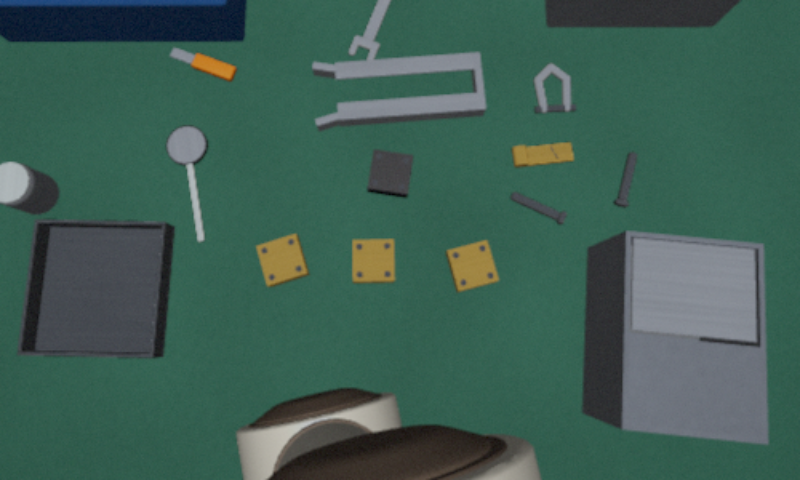

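View pics/side0.png

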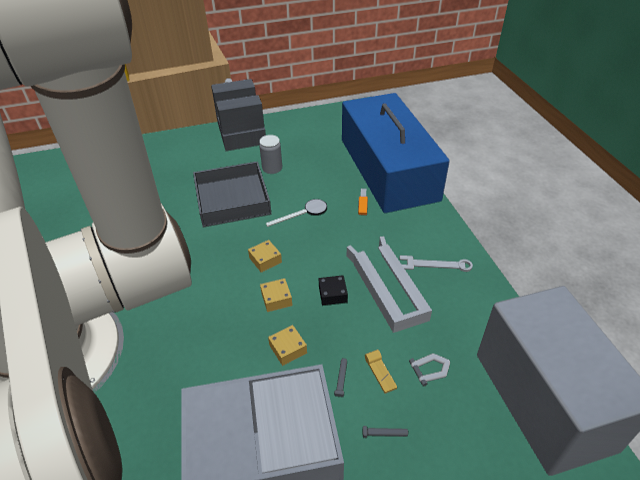

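The top crop shows bronze caps at full-image px (256,310), (313,315) and (374,314). Things that could be mistaken for what I want:
- The black cap at (324,256), which is the look-alike to leave alone.
- Keeper pins at (419,281) and (471,262).
- The bronze latch at (422,249).

The gauge's mouth opens to +y and the flap is shut. Next I'll move over the caps for a close check.

>>> send_rows([
  [0,0,0,0,0,0.0873,-1],
  [0,0,0,0,0,0.0873,-1],
  [0,0,0,0,0,0.0873,-1],
  [0,0,0,0,0,0.0873,-1],
  [0.012,-0.034,0,0,0,0,-1],
  [0.012,-0.034,0,0,0,0,-1],
  [0.012,-0.034,0,0,0,0,-1],
  [0.012,-0.034,0,0,0,0,-1],
])

```text
clock: 2.27
eef_pos: [0.2447, -0.4029, 0.4044]
ee_rot: [[1.0, -0.001, -0.0], [-0.001, -1.0, 0.0], [-0.0, -0.0, -1.0]]
ft_force: [1.1, -0.1, -0.2]
opening: 1.001
gripper_force: 0.0
```

>>> send_rows([
  [0.012,-0.034,0,0,0,0,-1],
  [0.012,-0.034,0,0,0,0,-1],
  [0.012,-0.034,0,0,0,0,-1],
  [0.012,-0.034,0,0,0,0,-1],
  [0.012,-0.034,0,0,0,0,-1],
  [0.012,-0.034,0,0,0,0,-1],
  [0.012,-0.034,0,0,0,0,-1],
  [0.012,-0.034,0,0,0,0,-1],
])

```text
clock: 2.93
eef_pos: [0.3406, -0.1307, 0.405]
ee_rot: [[1.0, -0.001, 0.001], [-0.001, -1.0, -0.0], [0.001, 0.0, -1.0]]
ft_force: [1.0, -0.4, 0.1]
opening: 1.001
gripper_force: 0.0
```

>>> send_rows([
  [0.012,-0.034,0,0,0,0,-1],
  [0.012,-0.034,0,0,0,0,-1],
  [0.012,-0.034,0,0,0,0,-1],
  [0.012,-0.034,0,0,0,0,-1],
  [0,0,0,0,0,0,-1],
  [0,0,0,0,0,0,-1],
  [0,0,0,0,0,0,-1],
  [0,0,0,0,0,0,-1],
])

```text
clock: 3.6
eef_pos: [0.3886, 0.0028, 0.4047]
ee_rot: [[1.0, -0.002, 0.0], [-0.002, -1.0, -0.0], [0.0, 0.0, -1.0]]
ft_force: [-0.3, -0.1, 0.6]
opening: 0.999
gripper_force: 0.0
```

```bash
cat >> h.py <<'E'
def capfit(p,mask,z):
    c=max(cv2.findContours(mask.astype(np.uint8),0,2)[0],key=cv2.contourArea)[:,0,:].astype(float)
    w=np.array([at_z(p,u,z)[:2] for u in c]).astype(np.float32)
    (x,y),(a,b),t=cv2.minAreaRect(w*1000); t=(t+45)%90-45
    return np.round([x,y,a,b,t],1)
def caps(p,n,z=0.028,t='cap_1'):
    for r in robot.cut_out(t,n): print(t,round(r['score'],2),np.round(r['bbox']),'xyab,deg',capfit(p,r['mask'],z))
def st():
    o=robot.get_obs(); print('t',round(o['clock'],2),'tcp',np.round(o['eef_pos'],4),'q',np.round(o['qpos'],2),'op',round(o['opening'],3),'F',np.round(o['ft_force'],1)); print(np.round(o['ee_rot'],3))
E
python3 - <<'E'
from h import *
st(); im,p=snap('wrist','w1.png'); caps(p,'wrist')
for n in('wrist','top'):
    if n=='top': im,p=snap('top','top1.png'); caps(p,'top')
    for t in('gauge','gauge_mouth','chute','tray'):
        for r in robot.mark_of(t,n): print(n,t,np.round(r['point']),round(r['score'],2),np.round(at_z(p,r['point'],0),3))
E
```

```text
t 3.6 tcp [0.3886 0.0028 0.4047] q [-0.19 -0.25  1.82 -0.    1.57  1.38] op 0.999 F [-0.3 -0.1  0.6]
[[ 1.    -0.002  0.   ]
 [-0.002 -1.    -0.   ]
 [ 0.     0.    -1.   ]]
cap_1 0.94 [337.  22.  69.  45.] xyab,deg [559.  -15.2  55.   34.1  -6.8]
cap_1 0.79 [190. 138.  79.  76.] xyab,deg [460.6 120.4  56.   61.5  18.2]
cap_1 0.6 [315. 141.  61.  65.] xyab,deg [458.7   5.2  54.4  55.    1.6]
cap_1 0.59 [446. 148.  71.  73.] xyab,deg [ 451.9 -120.    57.    61.4   15.5]
wrist chute [448. 144.] 0.16 [ 0.456 -0.132  0.   ]
cap_1 0.89 [324. 258.  31.  31.] xyab,deg [575.2 -16.3  54.4  60.3  -9.6]
top gauge [332. 212.] 0.74 [ 0.685 -0.035  0.   ]
top gauge_mouth [288. 208.] 0.67 [0.695 0.063 0.   ]
top chute [480. 336.] 0.82 [ 0.412 -0.344  0.   ]
top tray [150. 329.] 0.97 [0.426 0.351 0.   ]
```

View pics/w1.png

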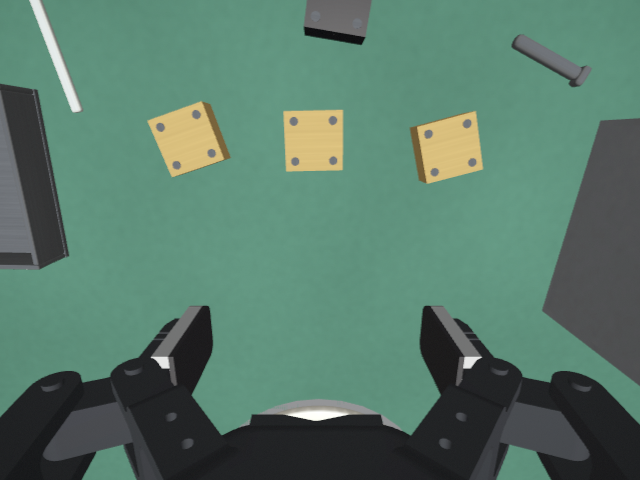

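The wrist view shows exactly three bronze caps at px (188,140), (314,141) and (447,148), so those are my choice. The black one at (337,20) stays put. Next I'll fit their top faces precisely.

```bash
cat >> h.py <<'E'
def topfit(im,p,uv,z,V=165):
    hsv=cv2.cvtColor(im,cv2.COLOR_RGB2HSV); m=((hsv[...,2]>V)&(hsv[...,0]<35)&(hsv[...,1]>60)).astype(np.uint8)
    m=cv2.morphologyEx(m,cv2.MORPH_CLOSE,np.ones((9,9))); m=cv2.morphologyEx(m,cv2.MORPH_OPEN,np.ones((3,3)))
    n,l=cv2.connectedComponents(m); k=l[int(uv[1]),int(uv[0])]
    return capfit(p,l==k,z) if k else None
E
python3 - <<'E'
from h import *
im,p=snap('wrist'); 
h=cv2.cvtColor(im,cv2.COLOR_RGB2HSV); print(h[140,189],h[130,222],h[160,420])
for u in((188,140),(314,141),(447,148)):
    for V in(160,190):print(u,topfit(im,p,u,.028,V))
E
```

```text
[ 21 107 217] [ 78  87 150] [ 19 130 112]
(188, 140) [460.  123.3  54.4  54.4  17.8]
(188, 140) [460.  123.5  53.5  53.9  17.8]
(314, 141) [459.    4.6  54.   54.1   1.2]
(314, 141) [4.592e+02 4.800e+00 5.370e+01 5.350e+01 1.000e-01]
(447, 148) [ 452.5 -124.    54.3   54.4   14.7]
(447, 148) [ 452.4 -123.9   53.6   53.7   14.6]
```

>>> send_rows([
  [0,0,0,0,0,-0.1233,-1],
  [0,0,0,0,0,-0.1233,-1],
  [0,0,0,0,0,-0.1233,-1],
  [0,0,0,0,0,-0.1233,-1],
  [0,0,0,0,0,-0.1233,-1],
  [0,0,0,0,0,-0.1233,-1],
  [0,0,0,0,0,-0.1233,-1],
  [0,0,0,0,0,-0.1233,-1],
])

```text
clock: 4.92
eef_pos: [0.3887, 0.0036, 0.4047]
ee_rot: [[0.547, 0.837, -0.0], [0.837, -0.547, 0.0], [0.0, -0.0, -1.0]]
ft_force: [-0.2, 0.4, 0.1]
opening: 1.002
gripper_force: 0.0
```

>>> send_rows([
  [0,0,0,0,0,-0.1233,-1],
  [0,0,0,0,0,-0.1233,-1],
  [0,0,0,0,0,-0.1233,-1],
  [0,0,0,0,0,-0.1233,-1],
  [0,0,0,0,0,-0.1233,-1],
  [0,0,0,0,0,-0.1233,-1],
  [0,0,0,0,0,-0.1233,-1],
  [0,0,0,0,0,-0.1233,-1],
])

```text
clock: 5.58
eef_pos: [0.3887, 0.0036, 0.4047]
ee_rot: [[-0.397, 0.918, -0.0], [0.918, 0.397, 0.0], [0.0, -0.0, -1.0]]
ft_force: [-0.4, -1.1, 0.5]
opening: 1.0
gripper_force: 0.0
```

>>> send_rows([
  [0,0,0,0,0,-0.1233,-1],
  [0,0,0,0,0,-0.1233,-1],
  [0,0,0,0,0,-0.1233,-1],
  [0,0,0,0,0,-0.1233,-1],
  [0,0,0,0,0,-0.1233,-1],
  [0,0,0,0,0,-0.1233,-1],
  [0,0,0,0,0,-0.1233,-1],
  [0,0,0,0,0,-0.1233,-1],
])

```text
clock: 6.25
eef_pos: [0.3887, 0.0036, 0.4047]
ee_rot: [[-0.984, 0.176, -0.0], [0.176, 0.984, 0.0], [0.0, 0.0, -1.0]]
ft_force: [-0.3, 0.3, 0.3]
opening: 1.0
gripper_force: 0.0
```

>>> send_rows([
  [0,0,0,0,0,-0.1233,-1],
  [0,0,0,0,0,-0.1233,-1],
  [0,0,0,0,0,-0.1233,-1],
  [0,0,0,0,0,-0.1233,-1],
  [0,0,0,0,-0.109,0,-1],
  [0,0,0,0,-0.109,0,-1],
  [0,0,0,0,-0.109,0,-1],
  [0,0,0,0,-0.109,0,-1],
])

```text
clock: 6.92
eef_pos: [0.3888, 0.0036, 0.405]
ee_rot: [[-0.861, -0.305, 0.407], [-0.276, 0.952, 0.13], [-0.427, -0.001, -0.904]]
ft_force: [-0.3, 0.2, -0.0]
opening: 0.997
gripper_force: 0.0
```

```bash
cat >> h.py <<'E'
def Rg(yaw,th):  # yaw deg: heading of tool x; th: lean deg about tool y
    a=np.radians(yaw);t=np.radians(th)
    R0=np.array([[np.cos(a),np.sin(a),0],[np.sin(a),-np.cos(a),0],[0,0,-1.]])
    return R0@np.array([[np.cos(t),0,np.sin(t)],[0,1,0],[-np.sin(t),0,np.cos(t)]])
def to(g,n=None,R=None,G=.155):  # tool-axes shift to bring grasp point to g
    o=robot.get_obs(); R=np.array(o['ee_rot']) if R is None else R
    d=R.T@(np.array(g)-(np.array(o['eef_pos'])+G*R[:,2])); n=n or int(np.ceil(np.abs(d).max()/.035))
    print('shift mm',np.round(d*1000,1),'rows',n,'per row',np.round(d/n,4)); return d
def grasp(G=.155): o=robot.get_obs(); return np.round(np.array(o['eef_pos'])+G*np.array(o['ee_rot'])[:,2],4)
E
python3 - <<'E'
from h import *
st(); print(grasp()); to([.460,.1234,.085]); print(Rg(197.8,-25))
R=np.array(robot.get_obs()['ee_rot']);print('down60',R.T@[0,0,-.063])
E
```

```text
t 6.92 tcp [0.3888 0.0036 0.405 ] q [-0.28 -0.39  1.94  0.26  1.22 -2.21] op 0.997 F [-0.3  0.2 -0. ]
[[-0.861 -0.305  0.407]
 [-0.276  0.952  0.13 ]
 [-0.427 -0.001 -0.904]]
[0.4518 0.0237 0.2648]
shift mm [ 42.3  92.5 178.8] rows 6 per row [0.007  0.0154 0.0298]
[[-0.86292228 -0.3056953   0.40238727]
 [-0.27705404  0.95212939  0.12919242]
 [-0.42261826  0.         -0.90630779]]
down60 [2.69134587e-02 3.56080824e-05 5.69619563e-02]
```

>>> send_rows([
  [0.007,0.0154,0.0298,0,0,0,-1],
  [0.007,0.0154,0.0298,0,0,0,-1],
  [0.007,0.0154,0.0298,0,0,0,-1],
  [0.007,0.0154,0.0298,0,0,0,-1],
  [0.007,0.0154,0.0298,0,0,0,-1],
  [0.007,0.0154,0.0298,0,0,0,-1],
  [0,0,0,0,0,0,-1],
  [0,0,0,0,0,0,-1],
])

```text
clock: 7.58
eef_pos: [0.3958, 0.1036, 0.2239]
ee_rot: [[-0.864, -0.307, 0.399], [-0.279, 0.952, 0.13], [-0.42, 0.001, -0.908]]
ft_force: [0.1, 0.1, 0.6]
opening: 0.998
gripper_force: 0.0
```

>>> send_rows([
  [0.0067,0,0.0142,0,0,0,-1],
  [0.0067,0,0.0142,0,0,0,-1],
  [0.0067,0,0.0142,0,0,0,-1],
  [0.0067,0,0.0142,0,0,0,-1],
  [0,0,0,0,0,0,-1],
  [0,0,0,0,0,0,-1],
  [0,0,0,0,0,0,1],
  [0,0,0,0,0,0,1],
])

```text
clock: 8.25
eef_pos: [0.3965, 0.1027, 0.1636]
ee_rot: [[-0.862, -0.305, 0.404], [-0.277, 0.952, 0.129], [-0.424, -0.001, -0.905]]
ft_force: [-0.5, -1.2, -0.9]
opening: 0.75
gripper_force: 0.0
```

>>> send_rows([
  [0,0,0,0,0,0,1],
  [0,0,0,0,0,0,1],
  [0,0,0,0,0,0,1],
  [0,0,0,0,0,0,1],
  [0,0,0,0,0,0,1],
  [0,0,0,0,0,0,1],
  [0,0,0,0,0,0,1],
  [0,0,0,0,0,0,1],
])

```text
clock: 8.92
eef_pos: [0.3964, 0.1029, 0.1635]
ee_rot: [[-0.862, -0.306, 0.404], [-0.277, 0.952, 0.129], [-0.425, -0.001, -0.905]]
ft_force: [-7.5, -3.6, 15.3]
opening: 0.619
gripper_force: 60.6
```

Run:
```python
from h import *
st(); print(grasp()); im,p=snap('wrist','w2.png')
R=np.array(robot.get_obs()['ee_rot']);print('up50',R.T@[0,0,.05])
to([.40,.12,.075]);
```

```text
t 8.92 tcp [0.3964 0.1029 0.1635] q [ 0.02 -0.08  2.24  0.23  0.56 -2.03] op 0.619 F [-7.5 -3.6 15.3]
[[-0.862 -0.306  0.404]
 [-0.277  0.952  0.129]
 [-0.425 -0.001 -0.905]]
[0.4591 0.1229 0.0231]
up50 [-2.12277639e-02 -3.51009621e-05 -4.52700873e-02]
shift mm [ 29.7  15.3 -71.2] rows 3 per row [ 0.0099  0.0051 -0.0237]
```

View pics/w2.png

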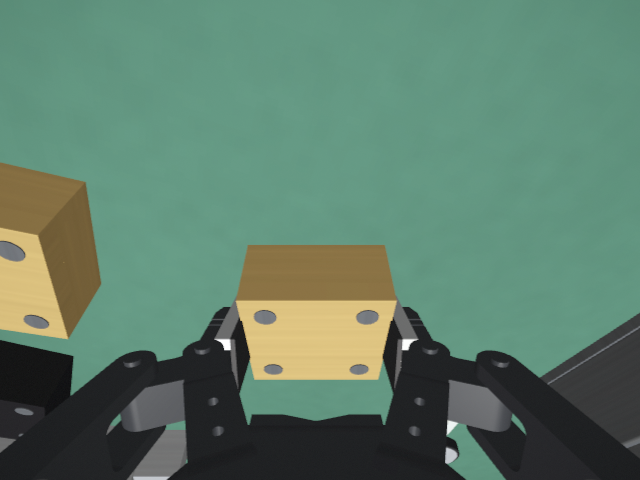

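>>> send_rows([
  [-0.0053,0,-0.0113,0,0,0,1],
  [-0.0053,0,-0.0113,0,0,0,1],
  [-0.0053,0,-0.0113,0,0,0,1],
  [-0.0053,0,-0.0113,0,0,0,1],
  [-0.0187,0,0.0011,0,0.1209,0,1],
  [-0.0187,0,0.0011,0,0.1209,0,1],
  [-0.0187,0,0.0011,0,0.1209,0,1],
  [-0.0187,0,0.0011,0,0.1209,0,1],
])

```text
clock: 9.63
eef_pos: [0.4662, 0.1254, 0.2281]
ee_rot: [[-0.951, -0.305, -0.048], [-0.304, 0.952, -0.017], [0.051, -0.002, -0.999]]
ft_force: [0.1, -0.1, -2.8]
opening: 0.619
gripper_force: 65.3
```

>>> send_rows([
  [-0.0187,0,0.0011,0,0.1209,0,1],
  [-0.0187,0,0.0011,0,0.1209,0,1],
  [-0.0187,0,0.0011,0,0.1209,0,1],
  [-0.0187,0,0.0011,0,0.1209,0,1],
  [-0.0187,0,0.0011,0,0.1209,0,1],
  [-0.0187,0,0.0011,0,0.1209,0,1],
  [-0.0187,0,0.0011,0,0.1209,0,1],
  [-0.0187,0,0.0011,0,0.1209,0,1],
])

```text
clock: 10.3
eef_pos: [0.5849, 0.1636, 0.1538]
ee_rot: [[-0.5, -0.305, -0.811], [-0.16, 0.952, -0.26], [0.851, -0.0, -0.524]]
ft_force: [0.3, -0.7, -2.5]
opening: 0.617
gripper_force: 65.4
```

>>> send_rows([
  [-0.0187,0,0.0011,0,0.1209,0,1],
  [0,0,0,0,0,0,1],
  [0,0,0,0,0,0,1],
  [0,0,0,0,0,0,1],
  [0,0,0,0,0,0,1],
  [0,0,0,0,0,0,1],
  [0,0,0,0,0,0,1],
  [0,0,0,0,0,0,1],
])

```text
clock: 10.97
eef_pos: [0.5922, 0.1659, 0.1384]
ee_rot: [[-0.403, -0.305, -0.862], [-0.129, 0.952, -0.277], [0.906, -0.0, -0.424]]
ft_force: [0.0, -0.3, -3.3]
opening: 0.618
gripper_force: 70.3
```

Run:
```python
from h import *
st(); print(grasp(),Rg(197.8,65)); im,p=snap('side','s2.png')
g=grasp(); to([g[0],g[1],.029])
```

```text
t 10.97 tcp [0.5922 0.1659 0.1384] q [ 0.18  0.79  1.27 -0.15  2.21 -1.72] op 0.618 F [ 0.  -0.3 -3.3]
[[-0.403 -0.305 -0.862]
 [-0.129  0.952 -0.277]
 [ 0.906 -0.    -0.424]]
[0.4586 0.123  0.0727] [[-0.40238727 -0.3056953  -0.86292228]
 [-0.12919242  0.95212939 -0.27705404]
 [ 0.90630779  0.         -0.42261826]]
shift mm [-39.4   0.   18.4] rows 2 per row [-0.0197  0.      0.0092]
```

View pics/s2.png

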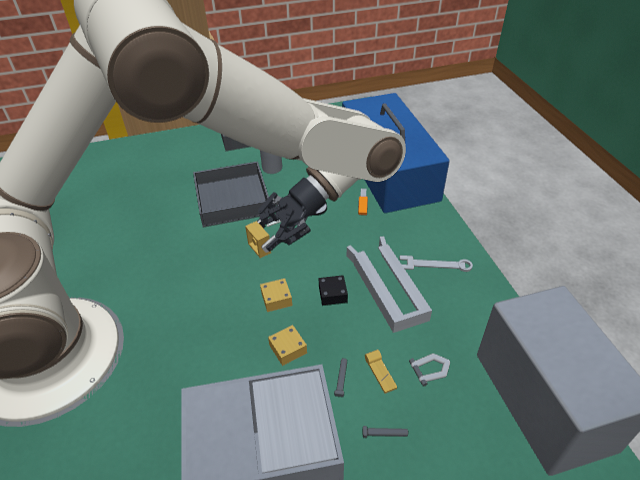

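>>> send_rows([
  [-0.0101,0,0.0047,0,0,0,1],
  [-0.0101,0,0.0047,0,0,0,1],
  [-0.0101,0,0.0047,0,0,0,1],
  [-0.0101,0,0.0047,0,0,0,1],
  [0,0,0,0,0,0,1],
  [0,0,0,0,0,0,1],
  [0,0,0,0,0,0,1],
  [0,0,0,0,0,0,1],
])

```text
clock: 11.68
eef_pos: [0.5922, 0.1659, 0.092]
ee_rot: [[-0.401, -0.305, -0.864], [-0.129, 0.952, -0.277], [0.907, 0.0, -0.421]]
ft_force: [-0.9, 0.2, -3.1]
opening: 0.619
gripper_force: 70.6
```

>>> send_rows([
  [0,0,0,0,0,0,-1],
  [0,0,0,0,0,0,-1],
  [0,0,0,0,0,0,-1],
  [0,0,0,0,0,0,-1],
  [0,0,0,0,0,0,-1],
  [0,0,0,0,0,0,-1],
  [0,0,0,0,0,0,-1],
  [0,0,0,0,0,0,-1],
])

```text
clock: 12.35
eef_pos: [0.5923, 0.1659, 0.0927]
ee_rot: [[-0.401, -0.305, -0.864], [-0.129, 0.952, -0.277], [0.907, 0.0, -0.422]]
ft_force: [0.1, 0.2, -0.6]
opening: 1.002
gripper_force: 0.0
```

Run:
```python
from h import *
st(); print(grasp()); im,p=snap('wrist','w3.png')
```

```text
t 12.35 tcp [0.5923 0.1659 0.0927] q [ 0.18  0.85  1.28 -0.14  2.15 -1.71] op 1.002 F [ 0.1  0.2 -0.6]
[[-0.401 -0.305 -0.864]
 [-0.129  0.952 -0.277]
 [ 0.907  0.    -0.422]]
[0.4584 0.123  0.0273]
```

View pics/w3.png

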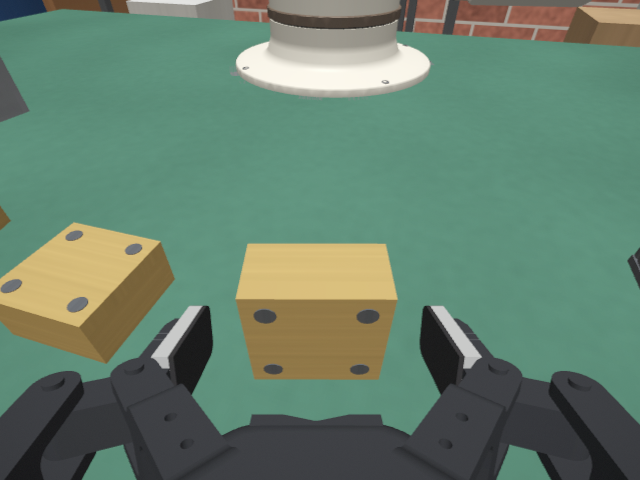

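>>> send_rows([
  [0.0242,0,-0.0113,0,0,0,-1],
  [0.0242,0,-0.0113,0,0,0,-1],
  [0.0242,0,-0.0113,0,0,0,-1],
  [0.0187,0,0.0011,0,-0.1209,0,-1],
  [0.0187,0,0.0011,0,-0.1209,0,-1],
  [0.0187,0,0.0011,0,-0.1209,0,-1],
  [0.0187,0,0.0011,0,-0.1209,0,-1],
  [0.0187,0,0.0011,0,-0.1209,0,-1],
])

```text
clock: 13.07
eef_pos: [0.5331, 0.1469, 0.2422]
ee_rot: [[-0.824, -0.305, -0.477], [-0.264, 0.952, -0.153], [0.501, -0.0, -0.866]]
ft_force: [0.4, -1.0, 0.2]
opening: 1.0
gripper_force: 0.0
```

>>> send_rows([
  [0.0187,0,0.0011,0,-0.1209,0,-1],
  [0.0187,0,0.0011,0,-0.1209,0,-1],
  [0.0187,0,0.0011,0,-0.1209,0,-1],
  [0.0187,0,0.0011,0,-0.1209,0,-1],
  [0.0187,0,0.0011,0,-0.1209,0,-1],
  [0.0187,0,0.0011,0,-0.1209,0,-1],
  [0.0187,0,0.0011,0,-0.1209,0,-1],
  [0.0187,0,0.0011,0,-0.1209,0,-1],
])

```text
clock: 13.73
eef_pos: [0.3954, 0.1028, 0.2488]
ee_rot: [[-0.86, -0.305, 0.409], [-0.276, 0.952, 0.129], [-0.429, -0.001, -0.903]]
ft_force: [0.4, 0.4, -0.2]
opening: 1.0
gripper_force: 0.0
```

>>> send_rows([
  [0.0116,0,0.0142,0,0,0,-1],
  [0.0116,0,0.0142,0,0,0,-1],
  [0.0116,0,0.0142,0,0,0,-1],
  [0.0116,0,0.0142,0,0,0,-1],
  [0,0,0,0,0,0,-1],
  [0,0,0,0,0,0,-1],
  [0,0,0,0,0,0,-1],
  [0,0,0,0,0,0,-1],
])

```text
clock: 14.4
eef_pos: [0.3798, 0.0976, 0.1784]
ee_rot: [[-0.862, -0.306, 0.404], [-0.277, 0.952, 0.129], [-0.424, -0.0, -0.906]]
ft_force: [-0.2, -0.4, -0.1]
opening: 0.999
gripper_force: 0.0
```

Run:
```python
from h import *
st(); print(grasp(), 'target',np.array([.4584,.123,.036])+.018*np.array([-.952,-.306,0])); to(np.array([.4584,.123,.036])+.018*np.array([-.952,-.306,0]))
```

```text
t 14.4 tcp [0.3798 0.0976 0.1784] q [ 0.   -0.15  2.26  0.22  0.62 -2.03] op 0.999 F [-0.2 -0.4 -0.1]
[[-0.862 -0.306  0.404]
 [-0.277  0.952  0.129]
 [-0.424 -0.    -0.906]]
[0.4424 0.1176 0.038 ] target [0.441264 0.117492 0.036   ]
shift mm [1.8 0.2 1.4] rows 1 per row [0.0018 0.0002 0.0014]
```

>>> send_rows([
  [0.0018,0,0.0014,0,0,0,-1],
  [0,0,0,0,0,0,1],
  [0,0,0,0,0,0,1],
  [0,0,0,0,0,0,1],
  [0,0,0,0,0,0,1],
  [0,0,0,0,0,0,1],
  [0,0,0,0,0,0,1],
  [0,0,0,0,0,0,1],
])

```text
clock: 15.07
eef_pos: [0.3783, 0.0972, 0.1756]
ee_rot: [[-0.863, -0.305, 0.403], [-0.277, 0.952, 0.129], [-0.423, 0.0, -0.906]]
ft_force: [-2.7, -0.3, 6.3]
opening: 0.624
gripper_force: 63.1
```

>>> send_rows([
  [0,0,0,0,0,0,1],
  [0,0,0,0,0,0,1],
  [-0.0053,0,-0.0113,0,0,0,1],
  [-0.0053,0,-0.0113,0,0,0,1],
  [-0.0053,0,-0.0113,0,0,0,1],
  [-0.0053,0,-0.0113,0,0,0,1],
  [-0.0187,0,0.0011,0,0.1209,0,1],
  [-0.0187,0,0.0011,0,0.1209,0,1],
])

```text
clock: 15.73
eef_pos: [0.4118, 0.1079, 0.2382]
ee_rot: [[-0.935, -0.304, 0.182], [-0.299, 0.953, 0.056], [-0.19, -0.002, -0.982]]
ft_force: [1.1, -0.2, -3.3]
opening: 0.625
gripper_force: 64.2
```

>>> send_rows([
  [-0.0187,0,0.0011,0,0.1209,0,1],
  [-0.0187,0,0.0011,0,0.1209,0,1],
  [-0.0187,0,0.0011,0,0.1209,0,1],
  [-0.0187,0,0.0011,0,0.1209,0,1],
  [-0.0187,0,0.0011,0,0.1209,0,1],
  [-0.0187,0,0.0011,0,0.1209,0,1],
  [-0.0187,0,0.0011,0,0.1209,0,1],
  [-0.0187,0,0.0011,0,0.1209,0,1],
])

```text
clock: 16.4
eef_pos: [0.5449, 0.1508, 0.1954]
ee_rot: [[-0.678, -0.306, -0.668], [-0.217, 0.952, -0.215], [0.702, -0.0, -0.712]]
ft_force: [0.2, -1.0, -3.4]
opening: 0.619
gripper_force: 64.3
```

>>> send_rows([
  [-0.0187,0,0.0011,0,0.1209,0,1],
  [-0.0187,0,0.0011,0,0.1209,0,1],
  [-0.0187,0,0.0011,0,0.1209,0,1],
  [0,0,0,0,0,0,1],
  [0,0,0,0,0,0,1],
  [0,0,0,0,0,0,1],
  [0,0,0,0,0,0,1],
  [0,0,0,0,0,0,1],
])

```text
clock: 17.07
eef_pos: [0.5745, 0.1602, 0.1524]
ee_rot: [[-0.406, -0.305, -0.862], [-0.13, 0.952, -0.276], [0.905, -0.0, -0.426]]
ft_force: [0.2, 0.3, -2.5]
opening: 0.62
gripper_force: 64.3
```

Run:
```python
from h import *
st(); g=grasp();print(g); to([g[0],g[1],.025]); im,p=snap('wrist','w4.png')
```

```text
t 17.07 tcp [0.5745 0.1602 0.1524] q [ 0.17  0.74  1.33 -0.15  2.2  -1.72] op 0.62 F [ 0.2  0.3 -2.5]
[[-0.406 -0.305 -0.862]
 [-0.13   0.952 -0.276]
 [ 0.905 -0.    -0.426]]
[0.4409 0.1173 0.0863]
shift mm [-55.5   0.   26.2] rows 2 per row [-0.0277  0.      0.0131]
```

View pics/w4.png

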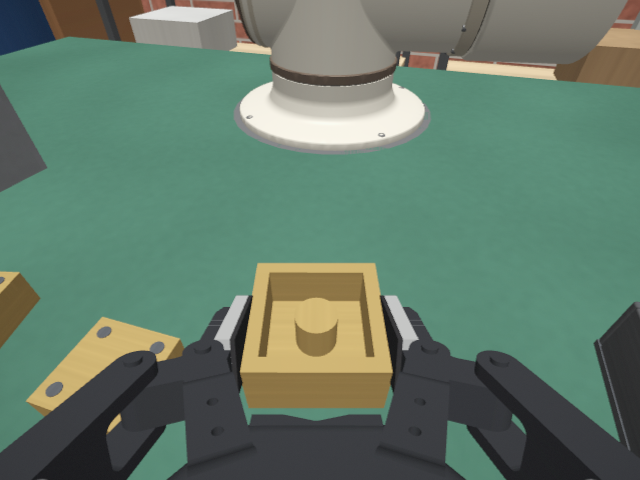

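>>> send_rows([
  [-0.0139,0,0.0065,0,0,0,1],
  [-0.0139,0,0.0065,0,0,0,1],
  [-0.0139,0,0.0065,0,0,0,1],
  [-0.0139,0,0.0065,0,0,0,1],
  [0,0,0,0,0,0,1],
  [0,0,0,0,0,0,1],
  [0,0,0,0,0,0,1],
  [0,0,0,0,0,0,1],
])

```text
clock: 17.78
eef_pos: [0.5743, 0.1602, 0.0882]
ee_rot: [[-0.401, -0.305, -0.864], [-0.129, 0.952, -0.277], [0.907, 0.0, -0.421]]
ft_force: [0.6, 0.5, -2.7]
opening: 0.62
gripper_force: 72.5
```

>>> send_rows([
  [0,0,0,0,0,0,-1],
  [0,0,0,0,0,0,-1],
  [0,0,0,0,0,0,-1],
  [0,0,0,0,0,0,-1],
  [0,0,0,0,0,0,-1],
  [0.0302,0,-0.0141,0,0,0,-1],
  [0.0302,0,-0.0141,0,0,0,-1],
  [0.0302,0,-0.0141,0,0,0,-1],
])

```text
clock: 18.45
eef_pos: [0.5744, 0.1602, 0.1899]
ee_rot: [[-0.4, -0.305, -0.864], [-0.129, 0.952, -0.277], [0.907, 0.0, -0.42]]
ft_force: [0.3, 0.3, 0.1]
opening: 1.002
gripper_force: 0.0
```

>>> send_rows([
  [0.0175,0,0.001,0,-0.1134,0,-1],
  [0.0175,0,0.001,0,-0.1134,0,-1],
  [0.0175,0,0.001,0,-0.1134,0,-1],
  [0.0175,0,0.001,0,-0.1134,0,-1],
  [0.0175,0,0.001,0,-0.1134,0,-1],
  [0.0175,0,0.001,0,-0.1134,0,-1],
  [0.0175,0,0.001,0,-0.1134,0,-1],
  [0.0175,0,0.001,0,-0.1134,0,-1],
])

```text
clock: 19.12
eef_pos: [0.4738, 0.1279, 0.2752]
ee_rot: [[-0.929, -0.305, -0.209], [-0.298, 0.952, -0.068], [0.22, -0.0, -0.976]]
ft_force: [-0.9, -0.4, 0.0]
opening: 1.0
gripper_force: 0.0
```

>>> send_rows([
  [0.0175,0,0.001,0,-0.1134,0,-1],
  [0.0175,0,0.001,0,-0.1134,0,-1],
  [0,0,-0.03,0,0,0.0995,-1],
  [0,0,-0.03,0,0,0.0995,-1],
  [0,0,-0.03,0,0,0.0995,-1],
  [0,0,0,0,0,0,-1],
  [0,0,0,0,0,0,-1],
  [0,0,0,0,0,0,-1],
])

```text
clock: 19.78
eef_pos: [0.4412, 0.1175, 0.3679]
ee_rot: [[-1.0, -0.013, -0.002], [-0.013, 1.0, -0.0], [0.002, -0.0, -1.0]]
ft_force: [0.7, -0.0, -0.5]
opening: 1.0
gripper_force: 0.0
```

Run:
```python
from h import *
st(); g=grasp();print(g); im,p=snap('wrist','w5.png'); caps(p,'wrist');
```

```text
t 19.78 tcp [0.4412 0.1175 0.3679] q [ 0.09 -0.08  1.75 -0.    1.47 -1.49] op 1.0 F [ 0.7 -0.  -0.5]
[[-1.    -0.013 -0.002]
 [-0.013  1.    -0.   ]
 [ 0.002 -0.    -1.   ]]
[0.4409 0.1174 0.2129]
cap_1 0.88 [186. 345.  63.  66.] xyab,deg [541.4 -31.1  10.7  34.7  39.5]
cap_1 0.86 [ 56. 231.  98.  74.] xyab,deg [ 450.2 -115.5   54.3   73.    14.6]
cap_1 0.83 [314. 211.  76.  76.] xyab,deg [433.  113.8  58.2  54.9  17.8]
cap_1 0.64 [196. 237.  74.  66.] xyab,deg [456.2   7.9  59.1  62.2   0.8]
```

View pics/w5.png

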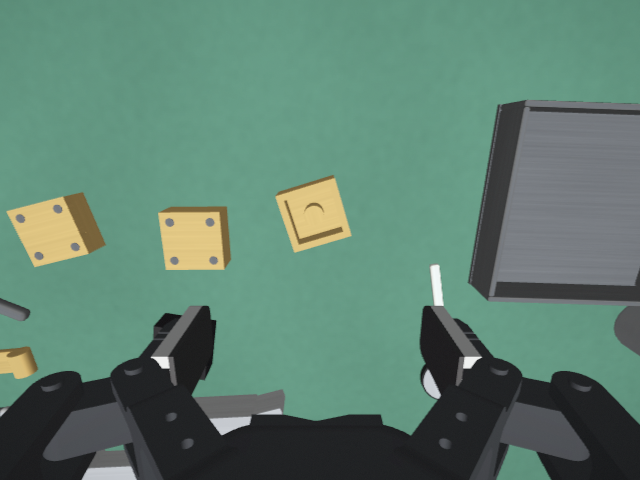

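C now lies underside up with its boss intact, at px (314,215). B and A, at (194,238) and (50,228), haven't moved.

>>> send_rows([
  [0,-0.02,0,0,-0.109,0,-1],
  [0,-0.02,0,0,-0.109,0,-1],
  [0,-0.02,0,0,-0.109,0,-1],
  [0,-0.02,0,0,-0.109,0,-1],
  [0,0,0,0,0,0,-1],
  [0,0,0,0,0,0,-1],
  [0,0,0,0,0,0,-1],
  [0,0,0,0,0,0,-1],
])

```text
clock: 20.55
eef_pos: [0.4426, 0.038, 0.368]
ee_rot: [[-0.908, -0.013, 0.419], [-0.012, 1.0, 0.005], [-0.419, -0.0, -0.908]]
ft_force: [0.3, 0.1, 0.3]
opening: 1.005
gripper_force: 0.0
```

Run:
```python
from h import *
im,p=snap('wrist','w6.png')
for X in ([.459,.0047,.028],[.4525,-.124,.028]):
    u=proj(p,X); print(u); 
    if 0<u[0]<640 and 0<u[1]<480: print(topfit(im,p,u,.028,150),topfit(im,p,u,.028,180))
g=grasp();print(g); to([.459,.0047,.085]); R=np.array(robot.get_obs()['ee_rot']); print(R.T@[0,0,-.058])
```

```text
[270.23654985  58.1674175 ]
[458.7   4.6  54.3  54.7   1.1] [458.8   4.5  53.7  54.4   0.8]
[87.25790349 45.51080384]
[ 451.3 -123.5   56.    55.9   14.6] [ 451.4 -123.7   55.6   55.1   14.6]
[0.5076 0.0389 0.2273]
shift mm [104.1 -33.5 108.7] rows 4 per row [ 0.026  -0.0084  0.0272]
[2.43056366e-02 1.01999098e-05 5.26615223e-02]
```

>>> send_rows([
  [0.026,-0.0084,0.0272,0,0,0,-1],
  [0.026,-0.0084,0.0272,0,0,0,-1],
  [0.026,-0.0084,0.0272,0,0,0,-1],
  [0.026,-0.0084,0.0272,0,0,0,-1],
  [0,0,0,0,0,0,-1],
  [0.008,0,0.0176,0,0,0,-1],
  [0.008,0,0.0176,0,0,0,-1],
  [0.008,0,0.0176,0,0,0,-1],
])

```text
clock: 21.27
eef_pos: [0.3954, 0.0037, 0.168]
ee_rot: [[-0.907, -0.013, 0.421], [-0.012, 1.0, 0.005], [-0.421, -0.0, -0.907]]
ft_force: [-0.1, 0.7, -0.6]
opening: 0.996
gripper_force: 0.0
```

>>> send_rows([
  [0,0,0,0,0,0,-1],
  [0,0,0,0,0,0,1],
  [0,0,0,0,0,0,1],
  [0,0,0,0,0,0,1],
  [0,0,0,0,0,0,1],
  [0,0,0,0,0,0,1],
  [0,0,0,0,0,0,1],
  [0,0,0,0,0,0,1],
])

```text
clock: 21.93
eef_pos: [0.3954, 0.0033, 0.1695]
ee_rot: [[-0.906, -0.012, 0.423], [-0.011, 1.0, 0.004], [-0.423, -0.001, -0.906]]
ft_force: [-0.3, 2.2, 5.4]
opening: 0.614
gripper_force: 61.8
```

Run:
```python
from h import *
st(); print(grasp())
```

```text
t 21.93 tcp [0.3954 0.0033 0.1695] q [-0.23 -0.12  2.27  0.18  0.58 -1.94] op 0.614 F [-0.3  2.2  5.4]
[[-0.906 -0.012  0.423]
 [-0.011  1.     0.004]
 [-0.423 -0.001 -0.906]]
[0.461  0.004  0.0291]
```

>>> send_rows([
  [-0.0053,0,-0.0113,0,0,0,1],
  [-0.0053,0,-0.0113,0,0,0,1],
  [-0.0053,0,-0.0113,0,0,0,1],
  [-0.0053,0,-0.0113,0,0,0,1],
  [-0.0187,0,0.0011,0,0.1209,0,1],
  [-0.0187,0,0.0011,0,0.1209,0,1],
  [-0.0187,0,0.0011,0,0.1209,0,1],
  [-0.0187,0,0.0011,0,0.1209,0,1],
])

```text
clock: 22.6
eef_pos: [0.4688, 0.0042, 0.2344]
ee_rot: [[-0.999, -0.011, -0.052], [-0.011, 1.0, -0.003], [0.052, -0.002, -0.999]]
ft_force: [0.6, 0.2, -2.0]
opening: 0.612
gripper_force: 64.3
```

>>> send_rows([
  [-0.0187,0,0.0011,0,0.1209,0,1],
  [-0.0187,0,0.0011,0,0.1209,0,1],
  [-0.0187,0,0.0011,0,0.1209,0,1],
  [-0.0187,0,0.0011,0,0.1209,0,1],
  [-0.0187,0,0.0011,0,0.1209,0,1],
  [-0.0187,0,0.0011,0,0.1209,0,1],
  [-0.0187,0,0.0011,0,0.1209,0,1],
  [-0.0187,0,0.0011,0,0.1209,0,1],
])

```text
clock: 23.27
eef_pos: [0.5935, 0.0057, 0.16]
ee_rot: [[-0.524, -0.012, -0.852], [-0.005, 1.0, -0.011], [0.852, -0.002, -0.524]]
ft_force: [0.3, 0.2, -2.1]
opening: 0.611
gripper_force: 64.4
```

>>> send_rows([
  [-0.0187,0,0.0011,0,0.1209,0,1],
  [0.0074,0,0.0158,0,0,0,1],
  [0.0074,0,0.0158,0,0,0,1],
  [0,0,0,0,0,0,1],
  [0,0,0,0,0,0,1],
  [0,0,0,0,0,0,1],
  [0,0,0,0,0,0,1],
  [0,0,0,0,0,0,1],
])

```text
clock: 23.93
eef_pos: [0.5665, 0.0053, 0.1434]
ee_rot: [[-0.421, -0.012, -0.907], [-0.004, 1.0, -0.011], [0.907, -0.001, -0.421]]
ft_force: [-0.2, 0.4, -2.5]
opening: 0.613
gripper_force: 64.4
```

Run:
```python
from h import *
st(); g=grasp();print(g); to([.4255,g[1],.0285],4)
```

```text
t 23.93 tcp [0.5665 0.0053 0.1434] q [-0.1   0.7   1.42 -0.12  2.15 -1.68] op 0.613 F [-0.2  0.4 -2.5]
[[-0.421 -0.012 -0.907]
 [-0.004  1.    -0.011]
 [ 0.907 -0.001 -0.421]]
[0.426  0.0036 0.0781]
shift mm [-44.8   0.1  21.3] rows 4 per row [-0.0112  0.      0.0053]
```

>>> send_rows([
  [-0.0112,0,0.0053,0,0,0,1],
  [-0.0112,0,0.0053,0,0,0,1],
  [-0.0112,0,0.0053,0,0,0,1],
  [-0.0112,0,0.0053,0,0,0,1],
  [0,0,0,0,0,0,1],
  [0,0,0,0,0,0,1],
  [0,0,0,0,0,0,-1],
  [0,0,0,0,0,0,-1],
])

```text
clock: 24.6
eef_pos: [0.5657, 0.0053, 0.0934]
ee_rot: [[-0.42, -0.012, -0.907], [-0.005, 1.0, -0.011], [0.907, -0.0, -0.42]]
ft_force: [-0.4, 0.9, -0.1]
opening: 0.879
gripper_force: 0.0
```

>>> send_rows([
  [0,0,0,0,0,0,-1],
  [0,0,0,0,0,0,-1],
  [0,0,0,0,0,0,-1],
  [0,0,0,0,0,0,-1],
  [0,0,0,0,0,0,-1],
  [0.0242,0,-0.0113,0,0,0,-1],
  [0.0242,0,-0.0113,0,0,0,-1],
  [0.0242,0,-0.0113,0,0,0,-1],
])

```text
clock: 25.27
eef_pos: [0.5657, 0.0053, 0.1742]
ee_rot: [[-0.419, -0.012, -0.908], [-0.005, 1.0, -0.011], [0.908, -0.0, -0.419]]
ft_force: [-0.1, -0.1, -0.1]
opening: 1.001
gripper_force: 0.0
```

>>> send_rows([
  [0.0187,0,0.0011,0,-0.1209,0,-1],
  [0.0187,0,0.0011,0,-0.1209,0,-1],
  [0.0187,0,0.0011,0,-0.1209,0,-1],
  [0.0187,0,0.0011,0,-0.1209,0,-1],
  [0.0187,0,0.0011,0,-0.1209,0,-1],
  [0.0187,0,0.0011,0,-0.1209,0,-1],
  [0.0187,0,0.0011,0,-0.1209,0,-1],
  [0.0187,0,0.0011,0,-0.1209,0,-1],
])

```text
clock: 25.93
eef_pos: [0.451, 0.004, 0.2621]
ee_rot: [[-0.987, -0.012, -0.162], [-0.012, 1.0, -0.003], [0.162, -0.001, -0.987]]
ft_force: [0.0, 0.2, -0.4]
opening: 0.997
gripper_force: 0.0
```

>>> send_rows([
  [0.0187,0,0.0011,0,-0.1209,0,-1],
  [0.0187,0,0.0011,0,-0.1209,0,-1],
  [0.0187,0,0.0011,0,-0.1209,0,-1],
  [0.0187,0,0.0011,0,-0.1209,0,-1],
  [0.0187,0,0.0011,0,-0.1209,0,-1],
  [0,0,0,0,0,0,-1],
  [0,0,0,0,0,0,-1],
  [0,0,0,0,0,0,-1],
])

```text
clock: 26.6
eef_pos: [0.3608, 0.0027, 0.2501]
ee_rot: [[-0.908, -0.012, 0.42], [-0.011, 1.0, 0.004], [-0.42, -0.001, -0.908]]
ft_force: [0.9, 0.5, 0.7]
opening: 0.999
gripper_force: 0.0
```

Run:
```python
from h import *
st(); g=grasp();print(g); to([.4015,.0036,.037],4); im,p=snap('wrist','w7.png')
h=cv2.cvtColor(im,cv2.COLOR_RGB2HSV)
for X in([.4255-.001,.0036,.054],[.4255-.015,.0036,.054],[.4255-.029,.0036,.054]): print(proj(p,X).round())
for r in robot.boxes_of('cap_1','wrist'): print(np.round(r['bbox']),round(r['score'],2))
```

```text
t 26.6 tcp [0.3608 0.0027 0.2501] q [-0.25 -0.35  2.24  0.15  0.84 -1.91] op 0.999 F [0.9 0.5 0.7]
[[-0.908 -0.012  0.42 ]
 [-0.011  1.     0.004]
 [-0.42  -0.001 -0.908]]
[0.4258 0.0034 0.1094]
shift mm [52.5  0.6 55.5] rows 4 per row [0.0131 0.0001 0.0139]
[317. 238.]
[318. 216.]
[318. 191.]
[507. 207. 117. 115.] 0.93
[320. 190. 119. 102.] 0.9
[292. 336.  72.  68.] 0.81
[111. 227. 143. 108.] 0.73
```

>>> send_rows([
  [0.0131,0,0.0139,0,0,0,-1],
  [0.0131,0,0.0139,0,0,0,-1],
  [0.0131,0,0.0139,0,0,0,-1],
  [0.0131,0,0.0139,0,0,0,-1],
  [0,0,0,0,0,0,-1],
  [0,0,0,0,0,0,1],
  [0,0,0,0,0,0,1],
  [0,0,0,0,0,0,1],
])

```text
clock: 27.37
eef_pos: [0.337, 0.0024, 0.1781]
ee_rot: [[-0.906, -0.012, 0.422], [-0.011, 1.0, 0.004], [-0.422, -0.001, -0.906]]
ft_force: [-8.2, -0.0, 21.0]
opening: 0.626
gripper_force: 59.3
```

>>> send_rows([
  [0,0,0,0,0,0,1],
  [0,0,0,0,0,0,1],
  [0,0,0,0,0,0,1],
  [0,0,0,0,0,0,1],
  [-0.0053,0,-0.0113,0,0,0,1],
  [-0.0053,0,-0.0113,0,0,0,1],
  [-0.0053,0,-0.0113,0,0,0,1],
  [-0.0053,0,-0.0113,0,0,0,1],
])

```text
clock: 28.03
eef_pos: [0.3362, 0.0026, 0.2277]
ee_rot: [[-0.907, -0.012, 0.421], [-0.011, 1.0, 0.005], [-0.421, -0.001, -0.907]]
ft_force: [0.1, -0.8, -2.5]
opening: 0.621
gripper_force: 63.7
```

Run:
```python
from h import *
st(); print(grasp())
```

```text
t 28.03 tcp [0.3362 0.0026 0.2277] q [-0.28 -0.39  2.31  0.17  0.8  -1.95] op 0.621 F [ 0.1 -0.8 -2.5]
[[-0.907 -0.012  0.421]
 [-0.011  1.     0.005]
 [-0.421 -0.001 -0.907]]
[0.4015 0.0033 0.0871]
```

>>> send_rows([
  [-0.0187,0,0.0011,0,0.1209,0,1],
  [-0.0187,0,0.0011,0,0.1209,0,1],
  [-0.0187,0,0.0011,0,0.1209,0,1],
  [-0.0187,0,0.0011,0,0.1209,0,1],
  [-0.0187,0,0.0011,0,0.1209,0,1],
  [-0.0187,0,0.0011,0,0.1209,0,1],
  [-0.0187,0,0.0011,0,0.1209,0,1],
  [-0.0187,0,0.0011,0,0.1209,0,1],
])

```text
clock: 28.7
eef_pos: [0.4818, 0.0044, 0.2203]
ee_rot: [[-0.859, -0.012, -0.512], [-0.01, 1.0, -0.007], [0.512, -0.001, -0.859]]
ft_force: [-0.9, 0.2, -2.7]
opening: 0.618
gripper_force: 63.8
```

>>> send_rows([
  [-0.0187,0,0.0011,0,0.1209,0,1],
  [-0.0187,0,0.0011,0,0.1209,0,1],
  [-0.0187,0,0.0011,0,0.1209,0,1],
  [-0.0187,0,0.0011,0,0.1209,0,1],
  [-0.0187,0,0.0011,0,0.1209,0,1],
  [-0.014,0,0.0065,0,0,0,1],
  [-0.014,0,0.0065,0,0,0,1],
  [-0.014,0,0.0065,0,0,0,1],
])

```text
clock: 29.37
eef_pos: [0.542, 0.0051, 0.1042]
ee_rot: [[-0.424, -0.012, -0.905], [-0.005, 1.0, -0.011], [0.906, -0.001, -0.424]]
ft_force: [0.4, -1.1, -1.6]
opening: 0.624
gripper_force: 63.9
```

>>> send_rows([
  [-0.009,0,0.0042,0,0,0,1],
  [0,0,0,0,0,0,1],
  [0,0,0,0,0,0,1],
  [0,0,0,0,0,0,1],
  [0,0,0,0,0,0,1],
  [0,0,0,0,0,0,1],
  [0,0,0,0,0,0,1],
  [0,0,0,0,0,0,1],
])

```text
clock: 30.03
eef_pos: [0.5422, 0.005, 0.0956]
ee_rot: [[-0.421, -0.012, -0.907], [-0.005, 1.0, -0.011], [0.907, -0.0, -0.421]]
ft_force: [-0.2, -0.2, -2.8]
opening: 0.623
gripper_force: 63.9
```

Run:
```python
from h import *
st(); g=grasp(); print(g); to([g[0],g[1],.025],1)
```

```text
t 30.03 tcp [0.5422 0.005  0.0956] q [-0.1   0.73  1.49 -0.12  2.05 -1.67] op 0.623 F [-0.2 -0.2 -2.8]
[[-0.421 -0.012 -0.907]
 [-0.005  1.    -0.011]
 [ 0.907 -0.    -0.421]]
[0.4016 0.0033 0.0304]
shift mm [-4.9  0.   2.3] rows 1 per row [-0.0049  0.      0.0023]
```

>>> send_rows([
  [-0.005,0,0.0023,0,0,0,1],
  [0,0,0,0,0,0,1],
  [0,0,0,0,0,0,1],
  [0,0,0,0,0,0,-1],
  [0,0,0,0,0,0,-1],
  [0,0,0,0,0,0,-1],
  [0,0,0,0,0,0,-1],
  [0,0,0,0,0,0,-1],
])

```text
clock: 30.7
eef_pos: [0.5422, 0.005, 0.0898]
ee_rot: [[-0.42, -0.012, -0.907], [-0.005, 1.0, -0.011], [0.907, -0.0, -0.42]]
ft_force: [-0.1, 0.5, -0.1]
opening: 0.999
gripper_force: 0.0
```

>>> send_rows([
  [0,0,0,0,0,0,-1],
  [0,0,0,0,0,0,-1],
  [0.0302,0,-0.0141,0,0,0,-1],
  [0.0302,0,-0.0141,0,0,0,-1],
  [0.0302,0,-0.0141,0,0,0,-1],
  [0.0175,0,0.001,0,-0.1134,0,-1],
  [0.0175,0,0.001,0,-0.1134,0,-1],
  [0.0175,0,0.001,0,-0.1134,0,-1],
])

```text
clock: 31.37
eef_pos: [0.5127, 0.0047, 0.2338]
ee_rot: [[-0.703, -0.012, -0.711], [-0.008, 1.0, -0.009], [0.711, -0.001, -0.703]]
ft_force: [-0.7, 0.5, 0.6]
opening: 1.001
gripper_force: 0.0
```

>>> send_rows([
  [0.0175,0,0.001,0,-0.1134,0,-1],
  [0.0175,0,0.001,0,-0.1134,0,-1],
  [0.0175,0,0.001,0,-0.1134,0,-1],
  [0.0175,0,0.001,0,-0.1134,0,-1],
  [0.0175,0,0.001,0,-0.1134,0,-1],
  [0.0175,0,0.001,0,-0.1134,0,-1],
  [0.0175,0,0.001,0,-0.1134,0,-1],
  [0,-0.03,-0.03,0,0,0,-1],
])

```text
clock: 32.03
eef_pos: [0.3981, -0.023, 0.3032]
ee_rot: [[-1.0, -0.015, -0.003], [-0.015, 1.0, 0.002], [0.003, 0.002, -1.0]]
ft_force: [0.8, -0.2, 0.1]
opening: 0.995
gripper_force: 0.0
```

>>> send_rows([
  [0,-0.03,-0.03,0,0,0,-1],
  [0,0,0,0,0,-0.1213,-1],
  [0,0,0,0,0,-0.1213,-1],
  [0,0,0,0,0,0,-1],
  [0,0,0,0,0,0,-1],
  [0,0,0,0,0,0,-1],
  [0,0,0,0,0,0,-1],
  [0,0,0,0,0,0,-1],
])

```text
clock: 32.7
eef_pos: [0.4036, -0.0553, 0.3381]
ee_rot: [[-0.968, -0.25, -0.004], [-0.25, 0.968, -0.0], [0.004, 0.001, -1.0]]
ft_force: [0.4, 0.8, 0.6]
opening: 1.002
gripper_force: 0.0
```

Run:
```python
from h import *
st(); im,p=snap('wrist','w8.png'); caps(p,'wrist')
X=[.4525,-.124,.028];u=proj(p,X); print(u,topfit(im,p,u,.028,160),topfit(im,p,u,.028,190))
```

```text
t 32.7 tcp [ 0.4036 -0.0553  0.3381] q [-0.33 -0.17  1.89 -0.    1.43 -2.15] op 1.002 F [0.4 0.8 0.6]
[[-0.968 -0.25  -0.004]
 [-0.25   0.968 -0.   ]
 [ 0.004  0.001 -1.   ]]
cap_1 0.87 [494. 305.  73.  72.] xyab,deg [430.7 107.1  65.6  65.9  17.8]
cap_1 0.87 [223. 265.  75.  70.] xyab,deg [ 448.7 -122.8   61.9   60.3   14.5]
cap_1 0.69 [390. 234.  87.  82.] xyab,deg [3.911e+02 3.000e-01 5.830e+01 5.930e+01 1.100e+00]
cap_1 0.58 [311. 392.  74.  59.] xyab,deg [558.9 -18.7  59.5  57.8  -6.8]
cap_1 0.52 [620. 378.  36.  97.] xyab,deg [471.1 254.8 104.5  31.6  29.1]
cap_1 0.32 [ 86. 369.  58.  25.] xyab,deg [ 583.2 -226.5   25.1   55.6    6.7]
[222.11598516 267.88336592] [ 452.4 -123.9   53.4   54.6   14.5] [ 452.4 -124.1   53.4   53.9   14.5]
```

View pics/w8.png

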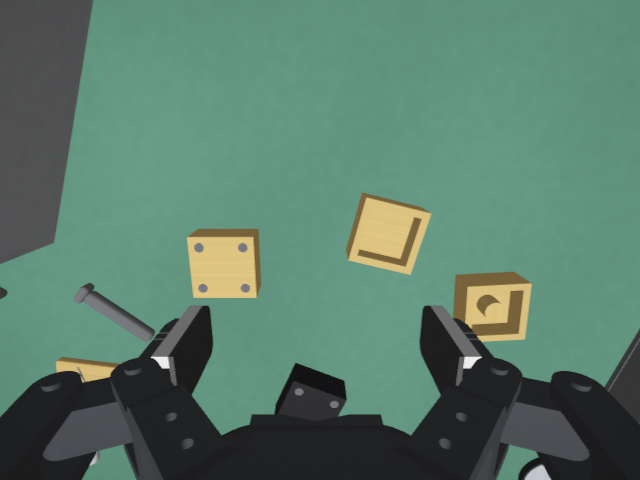

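B, at px (390,234), has a bare web, so it is scrap. C, at (493,306), has its boss. A, at (223,265), comes next.

>>> send_rows([
  [0,-0.015,0,0,-0.109,0,-1],
  [0,-0.015,0,0,-0.109,0,-1],
  [0,-0.015,0,0,-0.109,0,-1],
  [0,-0.015,0,0,-0.109,0,-1],
  [0,0,0,0,0,0,-1],
  [0,0,0,0,0,0,-1],
  [0,0,0,0,0,0,-1],
  [0,0,0,0,0,0,-1],
])

```text
clock: 33.47
eef_pos: [0.4187, -0.113, 0.3383]
ee_rot: [[-0.879, -0.253, 0.404], [-0.229, 0.968, 0.106], [-0.418, 0.001, -0.909]]
ft_force: [-1.0, 0.5, -0.5]
opening: 1.002
gripper_force: 0.0
```

Run:
```python
from h import *
st(); g=grasp();print(g); to([.4524,-.124,.085],4)
```

```text
t 33.47 tcp [ 0.4187 -0.113   0.3383] q [-0.55 -0.23  1.96  0.34  1.12 -2.48] op 1.002 F [-1.   0.5 -0.5]
[[-0.879 -0.253  0.404]
 [-0.229  0.968  0.106]
 [-0.418  0.001 -0.909]]
[ 0.4813 -0.0965  0.1975]
shift mm [ 78.7 -19.4  87.6] rows 4 per row [ 0.0197 -0.0048  0.0219]
```

>>> send_rows([
  [0,0,0,0,0.109,0,-1],
  [0,0,0,0,0.109,0,-1],
  [0,0,0,0,0.109,0,-1],
  [0,0,0,0,0.109,0,-1],
  [0,0,0,0,0,0,-1],
  [0,0,0,0,0,0,-1],
  [0,0,0,0,0,0,-1],
  [0,0,0,0,0,0,-1],
])

```text
clock: 34.13
eef_pos: [0.4185, -0.1134, 0.3383]
ee_rot: [[-0.968, -0.252, -0.001], [-0.252, 0.968, 0.0], [0.001, 0.0, -1.0]]
ft_force: [-0.0, -0.5, 0.2]
opening: 1.003
gripper_force: 0.0
```

Run:
```python
from h import *
st(); g=grasp();print(g); to([.4524,-.124,.025],5)
```

```text
t 34.13 tcp [ 0.4185 -0.1134  0.3383] q [-0.44 -0.12  1.84 -0.    1.42 -2.27] op 1.003 F [-0.  -0.5  0.2]
[[-0.968 -0.252 -0.001]
 [-0.252  0.968  0.   ]
 [ 0.001  0.    -1.   ]]
[ 0.4184 -0.1133  0.1833]
shift mm [-30.4 -19.  158.3] rows 5 per row [-0.0061 -0.0038  0.0317]
```

>>> send_rows([
  [-0.0061,-0.0038,0.0317,0,0,0,-1],
  [-0.0061,-0.0038,0.0317,0,0,0,-1],
  [-0.0061,-0.0038,0.0317,0,0,0,-1],
  [-0.0061,-0.0038,0.0317,0,0,0,-1],
  [-0.0061,-0.0038,0.0317,0,0,0,-1],
  [0,0,0,0,0,0,-1],
  [0,0,0,0,0,0,1],
  [0,0,0,0,0,0,1],
])

```text
clock: 34.8
eef_pos: [0.4525, -0.1246, 0.1812]
ee_rot: [[-0.968, -0.251, -0.002], [-0.251, 0.968, -0.001], [0.002, -0.0, -1.0]]
ft_force: [-0.2, 0.2, -0.3]
opening: 0.75
gripper_force: 0.0
```

>>> send_rows([
  [0,0,0,0,0,0,1],
  [0,0,0,0,0,0,1],
  [0,0,0,0,0,0,1],
  [0,0,0,0,0,0,1],
  [0,0,0,0,0,0,1],
  [0,0,-0.02,0,0,0,1],
  [0,0,0,0,0,0.102,1],
  [0,0,0,0,0,0.102,1],
])

```text
clock: 35.47
eef_pos: [0.4528, -0.1245, 0.2024]
ee_rot: [[-0.999, -0.046, 0.001], [-0.046, 0.999, -0.002], [-0.001, -0.002, -1.0]]
ft_force: [-0.5, -0.3, -2.7]
opening: 0.617
gripper_force: 64.7
```

>>> send_rows([
  [0,0,0,0,0,0.102,1],
  [0,0,0,0,0,0.102,1],
  [0,0,0,0,0,0.102,1],
  [0.02,0,0,0,0,0,1],
  [0.02,0,0,0,0,0,1],
  [0,0,0,0,0,0,1],
  [0,0,0,0,0,0,1],
  [0,0,0,0,0,0,1],
])

```text
clock: 36.13
eef_pos: [0.4142, -0.1144, 0.2012]
ee_rot: [[-0.967, 0.253, -0.001], [0.253, 0.967, -0.002], [0.0, -0.002, -1.0]]
ft_force: [-0.9, -0.1, -2.2]
opening: 0.614
gripper_force: 64.8
```

>>> send_rows([
  [0,0,0.018,0,0,0,1],
  [0,0,0,0,0,0,1],
  [0,0,0,0,0,0,1],
  [0,0,0,0,0,0,-1],
  [0,0,0,0,0,0,-1],
  [0,0,0,0,0,0,-1],
  [0,0,0,0,0,0,-1],
  [0,0,0,0,0,0,-1],
])

```text
clock: 36.8
eef_pos: [0.4138, -0.1142, 0.182]
ee_rot: [[-0.968, 0.253, -0.003], [0.253, 0.968, -0.001], [0.003, -0.001, -1.0]]
ft_force: [-0.4, -0.6, 0.5]
opening: 1.002
gripper_force: 0.0
```

Run:
```python
from h import *
st(); g=grasp();print(g)
```

```text
t 36.8 tcp [ 0.4138 -0.1142  0.182 ] q [-0.45  0.05  2.04 -0.    1.06 -1.76] op 1.002 F [-0.4 -0.6  0.5]
[[-0.968  0.253 -0.003]
 [ 0.253  0.968 -0.001]
 [ 0.003 -0.001 -1.   ]]
[ 0.4133 -0.1143  0.027 ]
```

>>> send_rows([
  [0.0169,0,0,0,-0.109,0,-1],
  [0.0169,0,0.0009,0,-0.109,0,-1],
  [0.0169,0,0.0009,0,-0.109,0,-1],
  [0.0169,0,0.0009,0,-0.109,0,-1],
  [0,0,0,0,0,0,-1],
  [0,0,0,0,0,0,1],
  [0,0,0,0,0,0,1],
  [0,0,0,0,0,0,1],
])

```text
clock: 37.47
eef_pos: [0.3514, -0.0982, 0.1694]
ee_rot: [[-0.879, 0.252, 0.405], [0.229, 0.968, -0.107], [-0.419, -0.001, -0.908]]
ft_force: [-15.2, 3.0, 33.4]
opening: 0.616
gripper_force: 56.4
```

>>> send_rows([
  [0,0,0,0,0,0,1],
  [0,0,0,0,0,0,1],
  [0,0,0,0,0,0,1],
  [0,0,0,0,0,0,1],
  [0,0,0,0,0,0,1],
  [0,0,0,0,0,0,1],
  [0,0,0,0,0,0,1],
  [0,0,0,0,0,0,1],
])

```text
clock: 38.13
eef_pos: [0.3515, -0.0982, 0.1694]
ee_rot: [[-0.879, 0.252, 0.405], [0.228, 0.968, -0.107], [-0.419, -0.002, -0.908]]
ft_force: [-8.2, 1.5, 14.3]
opening: 0.62
gripper_force: 60.6
```

Run:
```python
from h import *
st(); g=grasp();print(g)
```

```text
t 38.13 tcp [ 0.3515 -0.0982  0.1694] q [-0.53 -0.2   2.33  0.2   0.6  -1.99] op 0.62 F [-8.2  1.5 14.3]
[[-0.879  0.252  0.405]
 [ 0.228  0.968 -0.107]
 [-0.419 -0.002 -0.908]]
[ 0.4142 -0.1148  0.0287]
```

>>> send_rows([
  [-0.0053,0,-0.0113,0,0,0,1],
  [-0.0053,0,-0.0113,0,0,0,1],
  [-0.0053,0,-0.0113,0,0,0,1],
  [-0.0053,0,-0.0113,0,0,0,1],
  [-0.0187,0,0.0011,0,0.1209,0,1],
  [-0.0187,0,0.0011,0,0.1209,0,1],
  [-0.0187,0,0.0011,0,0.1209,0,1],
  [-0.0187,0,0.0011,0,0.1209,0,1],
])

```text
clock: 38.8
eef_pos: [0.4229, -0.1166, 0.2336]
ee_rot: [[-0.966, 0.253, -0.056], [0.253, 0.967, 0.011], [0.057, -0.004, -0.998]]
ft_force: [-0.0, 0.1, -2.5]
opening: 0.615
gripper_force: 65.2
```

>>> send_rows([
  [-0.0187,0,0.0011,0,0.1209,0,1],
  [-0.0187,0,0.0011,0,0.1209,0,1],
  [-0.0187,0,0.0011,0,0.1209,0,1],
  [-0.0187,0,0.0011,0,0.1209,0,1],
  [-0.0187,0,0.0011,0,0.1209,0,1],
  [-0.0187,0,0.0011,0,0.1209,0,1],
  [-0.0187,0,0.0011,0,0.1209,0,1],
  [-0.0187,0,0.0011,0,0.1209,0,1],
])

```text
clock: 39.47
eef_pos: [0.5431, -0.1479, 0.1583]
ee_rot: [[-0.502, 0.252, -0.827], [0.134, 0.968, 0.214], [0.855, -0.004, -0.519]]
ft_force: [-0.1, 0.2, -2.7]
opening: 0.617
gripper_force: 65.3
```

>>> send_rows([
  [-0.0187,0,0.0011,0,0.1209,0,1],
  [0,0,0,0,0,0,1],
  [0,0,0,0,0,0,1],
  [0,0,0,0,0,0,1],
  [0,0,0,0,0,0,1],
  [0,0,0,0,0,0,1],
  [0,0,0,0,0,0,1],
  [0,0,0,0,0,0,1],
])

```text
clock: 40.13
eef_pos: [0.5497, -0.1498, 0.1441]
ee_rot: [[-0.407, 0.253, -0.878], [0.108, 0.968, 0.229], [0.907, -0.002, -0.421]]
ft_force: [0.6, 0.3, -2.6]
opening: 0.616
gripper_force: 65.4
```

Run:
```python
from h import *
st(); g=grasp();print(g); to([g[0],g[1],.0285],4)
```

```text
t 40.13 tcp [ 0.5497 -0.1498  0.1441] q [-0.37  0.7   1.41 -0.13  2.16 -1.69] op 0.616 F [ 0.6  0.3 -2.6]
[[-0.407  0.253 -0.878]
 [ 0.108  0.968  0.229]
 [ 0.907 -0.002 -0.421]]
[ 0.4136 -0.1144  0.0789]
shift mm [-45.7   0.1  21.2] rows 4 per row [-0.0114  0.      0.0053]
```

>>> send_rows([
  [-0.0114,0,0.0053,0,0,0,1],
  [-0.0114,0,0.0053,0,0,0,1],
  [-0.0114,0,0.0053,0,0,0,1],
  [-0.0114,0,0.0053,0,0,0,1],
  [0,0,0,0,0,0,1],
  [0,0,0,0,0,0,1],
  [0,0,0,0,0,0,-1],
  [0,0,0,0,0,0,-1],
])

```text
clock: 40.8
eef_pos: [0.5495, -0.1498, 0.0923]
ee_rot: [[-0.404, 0.253, -0.879], [0.107, 0.968, 0.229], [0.908, -0.001, -0.418]]
ft_force: [0.4, -0.3, -0.4]
opening: 0.878
gripper_force: 0.0
```

>>> send_rows([
  [0,0,0,0,0,0,-1],
  [0,0,0,0,0,0,-1],
  [0,0,0,0,0,0,-1],
  [0,0,0,0,0,0,-1],
  [0,0,0,0,0,0,-1],
  [0.0242,0,-0.0113,0,0,0,-1],
  [0.0242,0,-0.0113,0,0,0,-1],
  [0.0242,0,-0.0113,0,0,0,-1],
])

```text
clock: 41.47
eef_pos: [0.5498, -0.1498, 0.1736]
ee_rot: [[-0.404, 0.253, -0.879], [0.107, 0.968, 0.229], [0.909, -0.001, -0.418]]
ft_force: [1.5, -0.3, -0.3]
opening: 1.001
gripper_force: 0.0
```

>>> send_rows([
  [0.0187,0,0.0011,0,-0.1209,0,-1],
  [0.0187,0,0.0011,0,-0.1209,0,-1],
  [0.0187,0,0.0011,0,-0.1209,0,-1],
  [0.0187,0,0.0011,0,-0.1209,0,-1],
  [0.0187,0,0.0011,0,-0.1209,0,-1],
  [0.0187,0,0.0011,0,-0.1209,0,-1],
  [0.0187,0,0.0011,0,-0.1209,0,-1],
  [0.0187,0,0.0011,0,-0.1209,0,-1],
])

```text
clock: 42.13
eef_pos: [0.4389, -0.1207, 0.2617]
ee_rot: [[-0.954, 0.253, -0.159], [0.25, 0.968, 0.04], [0.164, -0.002, -0.987]]
ft_force: [-0.3, -0.3, -0.1]
opening: 0.997
gripper_force: 0.0
```

>>> send_rows([
  [0.0187,0,0.0011,0,-0.1209,0,-1],
  [0.0187,0,0.0011,0,-0.1209,0,-1],
  [0.0187,0,0.0011,0,-0.1209,0,-1],
  [0.0187,0,0.0011,0,-0.1209,0,-1],
  [0.0187,0,0.0011,0,-0.1209,0,-1],
  [0,0,0,0,0,0,-1],
  [0,0,0,0,0,0,-1],
  [0,0,0,0,0,0,-1],
])

```text
clock: 42.8
eef_pos: [0.3516, -0.0981, 0.2498]
ee_rot: [[-0.879, 0.253, 0.404], [0.229, 0.967, -0.107], [-0.418, -0.001, -0.908]]
ft_force: [0.6, -0.2, 0.1]
opening: 1.002
gripper_force: 0.0
```

Run:
```python
from h import *
st(); g=grasp();print(g); to([.3907,-.1084,.037],4); im,p=snap('wrist','w9.png')
for r in robot.boxes_of('cap_1','wrist'): print(np.round(r['bbox']),round(r['score'],2))
```

```text
t 42.8 tcp [ 0.3516 -0.0981  0.2498] q [-0.53 -0.34  2.23  0.15  0.83 -1.93] op 1.002 F [ 0.6 -0.2  0.1]
[[-0.879  0.253  0.404]
 [ 0.229  0.967 -0.107]
 [-0.418 -0.001 -0.908]]
[ 0.4142 -0.1147  0.109 ]
shift mm [52.3  0.3 55.2] rows 4 per row [0.0131 0.0001 0.0138]
[318. 188. 116. 100.] 0.85
[485. 325.  86.  64.] 0.61
[549. 103. 164. 157.] 0.57
```

Standing as before, with its box at (318,188). Regrip and finish the turn.

>>> send_rows([
  [0.0131,0,0.0138,0,0,0,-1],
  [0.0131,0,0.0138,0,0,0,-1],
  [0.0131,0,0.0138,0,0,0,-1],
  [0.0131,0,0.0138,0,0,0,-1],
  [0,0,0,0,0,0,-1],
  [0,0,0,0,0,0,1],
  [0,0,0,0,0,0,1],
  [0,0,0,0,0,0,1],
])

```text
clock: 43.57
eef_pos: [0.3283, -0.0921, 0.1782]
ee_rot: [[-0.878, 0.252, 0.407], [0.228, 0.968, -0.108], [-0.421, -0.002, -0.907]]
ft_force: [-8.7, 4.5, 23.0]
opening: 0.623
gripper_force: 58.5
```

>>> send_rows([
  [0,0,0,0,0,0,1],
  [0,0,0,0,0,0,1],
  [0,0,0,0,0,0,1],
  [0,0,0,0,0,0,1],
  [-0.0053,0,-0.0113,0,0,0,1],
  [-0.0053,0,-0.0113,0,0,0,1],
  [-0.0053,0,-0.0113,0,0,0,1],
  [-0.0053,0,-0.0113,0,0,0,1],
])

```text
clock: 44.23
eef_pos: [0.3277, -0.0917, 0.2278]
ee_rot: [[-0.878, 0.253, 0.406], [0.229, 0.968, -0.107], [-0.419, -0.001, -0.908]]
ft_force: [0.4, 0.3, -2.7]
opening: 0.618
gripper_force: 63.8
```

>>> send_rows([
  [-0.0187,0,0.0011,0,0.1209,0,1],
  [-0.0187,0,0.0011,0,0.1209,0,1],
  [-0.0187,0,0.0011,0,0.1209,0,1],
  [-0.0187,0,0.0011,0,0.1209,0,1],
  [-0.0187,0,0.0011,0,0.1209,0,1],
  [-0.0187,0,0.0011,0,0.1209,0,1],
  [-0.0187,0,0.0011,0,0.1209,0,1],
  [-0.0187,0,0.0011,0,0.1209,0,1],
])

```text
clock: 44.9
eef_pos: [0.4685, -0.1284, 0.2203]
ee_rot: [[-0.83, 0.253, -0.497], [0.218, 0.968, 0.128], [0.513, -0.002, -0.858]]
ft_force: [0.5, 0.0, -2.1]
opening: 0.625
gripper_force: 63.9
```

>>> send_rows([
  [-0.0187,0,0.0011,0,0.1209,0,1],
  [-0.0187,0,0.0011,0,0.1209,0,1],
  [-0.0187,0,0.0011,0,0.1209,0,1],
  [-0.0187,0,0.0011,0,0.1209,0,1],
  [-0.0187,0,0.0011,0,0.1209,0,1],
  [-0.014,0,0.0065,0,0,0,1],
  [-0.014,0,0.0065,0,0,0,1],
  [-0.014,0,0.0065,0,0,0,1],
])

```text
clock: 45.57
eef_pos: [0.5266, -0.1437, 0.1039]
ee_rot: [[-0.409, 0.253, -0.877], [0.108, 0.968, 0.228], [0.906, -0.002, -0.423]]
ft_force: [0.1, 0.6, -2.1]
opening: 0.619
gripper_force: 64.0
```

>>> send_rows([
  [-0.009,0,0.0042,0,0,0,1],
  [0,0,0,0,0,0,1],
  [0,0,0,0,0,0,1],
  [0,0,0,0,0,0,1],
  [0,0,0,0,0,0,1],
  [0,0,0,0,0,0,1],
  [0,0,0,0,0,0,1],
  [0,0,0,0,0,0,1],
])

```text
clock: 46.23
eef_pos: [0.5267, -0.1439, 0.0954]
ee_rot: [[-0.405, 0.253, -0.879], [0.107, 0.968, 0.229], [0.908, -0.001, -0.419]]
ft_force: [0.1, -0.5, -3.0]
opening: 0.623
gripper_force: 64.0
```

Run:
```python
from h import *
st(); g=grasp(); print(g); to([g[0],g[1],.025],1)
```

```text
t 46.23 tcp [ 0.5267 -0.1439  0.0954] q [-0.38  0.74  1.48 -0.13  2.06 -1.68] op 0.623 F [ 0.1 -0.5 -3. ]
[[-0.405  0.253 -0.879]
 [ 0.107  0.968  0.229]
 [ 0.908 -0.001 -0.419]]
[ 0.3906 -0.1084  0.0304]
shift mm [-4.9  0.   2.2] rows 1 per row [-0.0049  0.      0.0022]
```

>>> send_rows([
  [-0.005,0,0.0023,0,0,0,1],
  [0,0,0,0,0,0,1],
  [0,0,0,0,0,0,1],
  [0,0,0,0,0,0,-1],
  [0,0,0,0,0,0,-1],
  [0,0,0,0,0,0,-1],
  [0,0,0,0,0,0,-1],
  [0,0,0,0,0,0,-1],
])

```text
clock: 46.9
eef_pos: [0.5267, -0.1439, 0.0896]
ee_rot: [[-0.405, 0.253, -0.879], [0.107, 0.968, 0.229], [0.908, -0.001, -0.419]]
ft_force: [-0.3, 0.2, -0.5]
opening: 0.996
gripper_force: 0.0
```

>>> send_rows([
  [0,0,0,0,0,0,-1],
  [0,0,0,0,0,0,-1],
  [0.0302,0,-0.0141,0,0,0,-1],
  [0.0302,0,-0.0141,0,0,0,-1],
  [0.0302,0,-0.0141,0,0,0,-1],
  [0.0175,0,0.001,0,-0.1134,0,-1],
  [0.0175,0,0.001,0,-0.1134,0,-1],
  [0.0175,0,0.001,0,-0.1134,0,-1],
])

```text
clock: 47.57
eef_pos: [0.4984, -0.1363, 0.2336]
ee_rot: [[-0.679, 0.253, -0.689], [0.178, 0.968, 0.179], [0.712, -0.001, -0.702]]
ft_force: [0.1, -0.3, 0.4]
opening: 0.996
gripper_force: 0.0
```

>>> send_rows([
  [0.0175,0,0.001,0,-0.1134,0,-1],
  [0.0175,0,0.001,0,-0.1134,0,-1],
  [0.0175,0,0.001,0,-0.1134,0,-1],
  [0.0175,0,0.001,0,-0.1134,0,-1],
  [0.0175,0,0.001,0,-0.1134,0,-1],
  [0.0175,0,0.001,0,-0.1134,0,-1],
  [0.0175,0,0.001,0,-0.1134,0,-1],
  [0,0.03,-0.03,0,0,-0.0855,-1],
])

```text
clock: 48.23
eef_pos: [0.3949, -0.0809, 0.3036]
ee_rot: [[-0.985, 0.175, -0.004], [0.175, 0.985, -0.0], [0.004, -0.001, -1.0]]
ft_force: [-0.5, -0.8, 0.9]
opening: 0.999
gripper_force: 0.0
```

>>> send_rows([
  [0,0.03,-0.03,0,0,-0.0855,-1],
  [0,0.03,-0.03,0,0,-0.0855,-1],
  [0,0,-0.03,0,0,0,-1],
  [0,0,0,0,0,0,-1],
  [0,0,0,0,0,0,-1],
  [0,0,0,0,0,0,-1],
  [0,0,0,0,0,0,-1],
  [0,0,0,0,0,0,-1],
])

```text
clock: 48.9
eef_pos: [0.4074, -0.0218, 0.3968]
ee_rot: [[-1.0, -0.0, -0.007], [-0.0, 1.0, 0.0], [0.007, 0.0, -1.0]]
ft_force: [0.1, 0.1, 0.4]
opening: 1.002
gripper_force: 0.0
```

Run:
```python
from h import *
st(); im,p=snap('wrist','w10.png'); caps(p,'wrist')
for n in('top','side'):
    im,p=snap(n)
    for t in('gauge','gauge_mouth','chute'):
        for r in robot.mark_of(t,n)[:2]: print(n,t,np.round(r['point']),round(r['score'],2),np.round(at_z(p,r['point'],0),3))
    for r in robot.cut_out('gauge',n)[:1]+robot.cut_out('flap',n)[:1]: print(n,np.round(r['bbox']),capfit(p,r['mask'],.034),capfit(p,r['mask'],.168))
    if n=='top': cv2.imwrite('pics/top2.png',cv2.cvtColor(im,cv2.COLOR_RGB2BGR))
```

```text
t 48.9 tcp [ 0.4074 -0.0218  0.3968] q [-0.24 -0.2   1.8  -0.    1.55 -1.81] op 1.002 F [0.1 0.1 0.4]
[[-1.    -0.    -0.007]
 [-0.     1.     0.   ]
 [ 0.007  0.    -1.   ]]
cap_1 0.98 [452. 240.  73.  68.] xyab,deg [431.3 110.6  62.7  60.2  17.9]
cap_1 0.92 [231. 191.  70.  71.] xyab,deg [ 380.5 -104.9   57.5   57.9  -14.7]
cap_1 0.89 [320. 359.  54.  62.] xyab,deg [568.3 -17.6  55.5  70.4  -9. ]
cap_1 0.88 [343. 201.  58.  58.] xyab,deg [390.9   2.3  55.9  54.5   0. ]
top gauge [334. 208.] 0.96 [ 0.695 -0.041  0.   ]
top gauge [197. 240.] 0.38 [0.619 0.263 0.   ]
top gauge_mouth [290. 207.] 0.6 [0.696 0.058 0.   ]
top chute [484. 336.] 0.59 [ 0.412 -0.352  0.   ]
top [329. 207. 107.  47.] [689.2 -27.8  94.1 228.9   4.7] [644.9 -26.1  81.2 197.6   4.7]
top [515. 332.  75.  63.] [ 423.  -400.5  156.1  117.7   -5.5] [ 415.2 -347.9  134.7  101.6   -5.5]
side gauge [386. 290.] 0.56 [ 0.688 -0.04  -0.   ]
side gauge_mouth [372. 257.] 0.75 [ 0.693  0.058 -0.   ]
side chute [295. 466.] 0.65 [ 0.409 -0.348  0.   ]
side [388. 284.  84.  96.] [685.2 -44.1 100.4 245.8   4.5] [ 632.8 -151.4   84.   205.7    4.5]
side [296. 421.  81. 103.] [ 423.4 -283.2  161.5  120.8   -5.8] [ 413.8 -351.5  135.1  101.    -5.8]
```

View pics/w10.png

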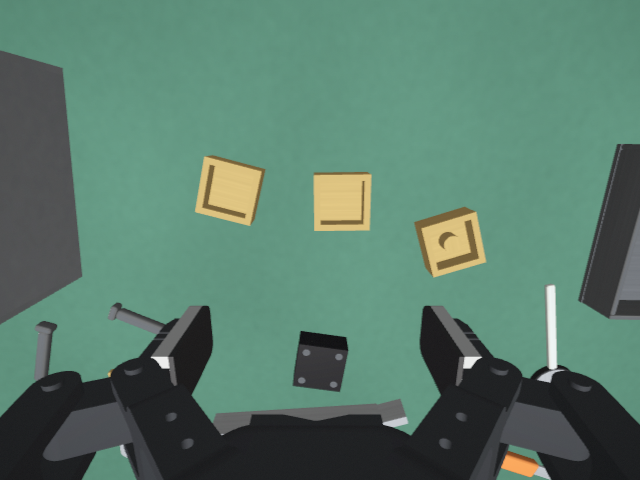

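All three now lie underside up together. A (px 231,191) and B (343,201) show a bare web, so both are scrap. C (452,240) has its boss and goes to the gauge. I'll take A to the chute first.

>>> send_rows([
  [0,0,0,0,-0.007,0,-1],
  [0,0,0,0,0,0.0855,-1],
  [0,0,0,0,0,0.0855,-1],
  [0,0,0,0,0,0.0855,-1],
  [0.0005,-0.0145,0.036,0,0,0,-1],
  [0.0005,-0.0145,0.036,0,0,0,-1],
  [0.0005,-0.0145,0.036,0,0,0,-1],
  [0.0005,-0.0145,0.036,0,0,0,-1],
])

```text
clock: 50.27
eef_pos: [0.3906, -0.0775, 0.2524]
ee_rot: [[-0.968, 0.252, 0.003], [0.252, 0.968, -0.0], [-0.003, 0.0, -1.0]]
ft_force: [0.8, -1.1, -0.5]
opening: 0.998
gripper_force: 0.0
```

>>> send_rows([
  [0.0005,-0.0145,0.01,0,0,0,-1],
  [0.0005,-0.0145,0.01,0,0,0,-1],
  [0,0,0,0,0,0,-1],
  [0,0,0,0,0,0,-1],
  [0,0,0,0,0,0,-1],
  [0,0,0,0,0,0,-1],
  [0,0,0,0,0,0,-1],
  [0,0,0,0,0,0,-1],
])

```text
clock: 50.93
eef_pos: [0.3831, -0.1046, 0.2341]
ee_rot: [[-0.968, 0.252, 0.003], [0.252, 0.968, -0.0], [-0.003, 0.0, -1.0]]
ft_force: [0.3, -0.3, 0.8]
opening: 0.999
gripper_force: 0.0
```

Run:
```python
from h import *
st(); print(grasp()); to([.3805,-.1055,.026],2)
im,p=snap('wrist','w11.png')
for r in robot.boxes_of('cap_1','wrist'): print(np.round(r['bbox']),round(r['score'],2),np.round(at_z(p,r['bbox'][:2],.02),3))
print(proj(p,[.3805,-.1055,.02]))
```

```text
t 50.93 tcp [ 0.3831 -0.1046  0.2341] q [-0.46 -0.1   2.05  0.    1.18 -1.78] op 0.999 F [ 0.3 -0.3  0.8]
[[-0.968  0.252  0.003]
 [ 0.252  0.968 -0.   ]
 [-0.003  0.    -1.   ]]
[ 0.3836 -0.1046  0.0791]
shift mm [ 2.9 -1.6 53.1] rows 2 per row [ 0.0015 -0.0008  0.0265]
[314. 270. 105. 109.] 0.92 [ 0.38  -0.105  0.02 ]
[523. 462.  55.  33.] 0.86 [ 0.547 -0.006  0.02 ]
[513. 239. 138. 131.] 0.57 [0.39  0.002 0.02 ]
[313.71528597 270.51812649]
```

>>> send_rows([
  [0.0015,-0.0008,0.0265,0,0,0,-1],
  [0.0015,-0.0008,0.0265,0,0,0,-1],
  [0,0,0,0,0,0,-1],
  [0,0,0,0,0,0,1],
  [0,0,0,0,0,0,1],
  [0,0,0,0,0,0,1],
  [0,0,0,0,0,0,1],
  [0,0,0,0,0,0,1],
])

```text
clock: 51.7
eef_pos: [0.3803, -0.1059, 0.1824]
ee_rot: [[-0.968, 0.253, 0.004], [0.253, 0.968, -0.001], [-0.004, 0.0, -1.0]]
ft_force: [-3.0, 1.9, 9.6]
opening: 0.616
gripper_force: 62.4
```

>>> send_rows([
  [0,0,0,0,0,0,1],
  [0,0,0,0,0,0,1],
  [0,0,-0.036,0,0,0,1],
  [0,0,-0.036,0,0,0,1],
  [0,0,-0.036,0,0,0,1],
  [0,0,-0.036,0,0,0,1],
  [0,0,-0.036,0,0,0,1],
  [0,0,-0.036,0,0,0,1],
])

```text
clock: 52.37
eef_pos: [0.3786, -0.1053, 0.3999]
ee_rot: [[-0.968, 0.253, 0.004], [0.253, 0.968, -0.001], [-0.004, 0.0, -1.0]]
ft_force: [0.5, -0.6, -1.6]
opening: 0.62
gripper_force: 66.5
```

>>> send_rows([
  [0,0,-0.018,0,0,-0.08,1],
  [0,0,0,0,0,-0.08,1],
  [0,0,0,0,0,0,1],
  [0,0,0,0,0,0,1],
  [0,0,0,0,0,0,1],
  [0,0,0,0,0,0,1],
  [0,0,0,0,0,0,1],
  [0,0,0,0,0,0,1],
])

```text
clock: 53.03
eef_pos: [0.3793, -0.1057, 0.4144]
ee_rot: [[-0.995, 0.096, 0.001], [0.096, 0.995, 0.0], [-0.001, 0.0, -1.0]]
ft_force: [-0.6, -0.9, -3.1]
opening: 0.616
gripper_force: 66.6
```

Run:
```python
from h import *
st(); print(grasp()); to([.41,-.349,.26],8)
```

```text
t 53.03 tcp [ 0.3793 -0.1057  0.4144] q [-0.47 -0.24  1.79  0.    1.59 -1.94] op 0.616 F [-0.6 -0.9 -3.1]
[[-0.995  0.096  0.001]
 [ 0.096  0.995  0.   ]
 [-0.001  0.    -1.   ]]
[ 0.3795 -0.1057  0.2594]
shift mm [ -53.8 -239.3   -0.7] rows 8 per row [-0.0067 -0.0299 -0.0001]
```

>>> send_rows([
  [-0.0067,-0.0299,0,0,0,0,1],
  [-0.0067,-0.0299,0,0,0,0,1],
  [-0.0067,-0.0299,0,0,0,0,1],
  [-0.0067,-0.0299,0,0,0,0,1],
  [-0.0067,-0.0299,0,0,0,0,1],
  [-0.0067,-0.0299,0,0,0,0,1],
  [-0.0067,-0.0299,0,0,0,0,1],
  [-0.0067,-0.0299,0,0,0,0,1],
])

```text
clock: 53.7
eef_pos: [0.4098, -0.3506, 0.4143]
ee_rot: [[-0.995, 0.096, 0.002], [0.096, 0.995, 0.0], [-0.002, 0.001, -1.0]]
ft_force: [0.3, 0.8, -1.7]
opening: 0.614
gripper_force: 66.5
```

>>> send_rows([
  [0,0,0,0,0,0,1],
  [0,0,0.02,0,0,0,1],
  [0,0,0.02,0,0,0,1],
  [0,0,0,0,0,0,1],
  [0,0,0,0,0,0,1],
  [0,0,0,0,0,0,1],
  [0,0,0,0,0,0,1],
  [0,0,0,0,0,0,1],
])

```text
clock: 54.37
eef_pos: [0.41, -0.3489, 0.3759]
ee_rot: [[-0.995, 0.095, 0.003], [0.095, 0.995, -0.001], [-0.003, -0.001, -1.0]]
ft_force: [-0.2, 0.1, -2.7]
opening: 0.616
gripper_force: 66.4
```

Run:
```python
from h import *
st(); print(grasp()); im,p=snap('side'); im2,_=snap('wrist')
a=np.hstack([cv2.resize(im[300:480,160:400],(400,300)),cv2.resize(im2,(400,300))])
cv2.imwrite('pics/ch.png',cv2.cvtColor(a,cv2.COLOR_RGB2BGR))
```

```text
t 54.37 tcp [ 0.41   -0.3489  0.3759] q [-0.85  0.08  1.57  0.    1.49 -2.32] op 0.616 F [-0.2  0.1 -2.7]
[[-0.995  0.095  0.003]
 [ 0.095  0.995 -0.001]
 [-0.003 -0.001 -1.   ]]
[ 0.4105 -0.3491  0.2209]
```

View pics/ch.png

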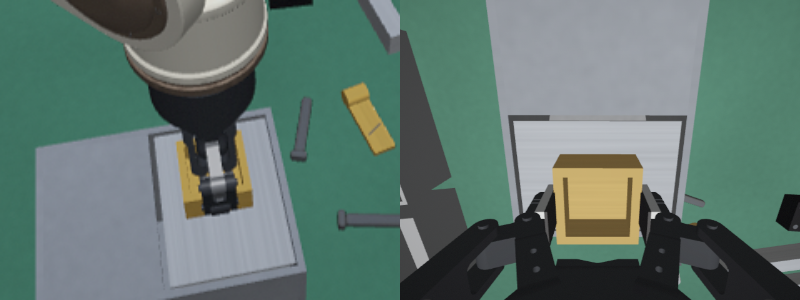

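The cap (left half, px 215,180) is centred over the shut flap, and the right half shows it clear of the rim on all sides. I'll press down and release.

>>> send_rows([
  [0,0,0.015,0,0,0,1],
  [0,0,0.015,0,0,0,1],
  [0,0,0.015,0,0,0,1],
  [0,0,0.015,0,0,0,1],
  [0,0,0,0,0,0,1],
  [0,0,0,0,0,0,1],
  [0,0,0,0,0,0,1],
  [0,0,0,0,0,0,1],
])

```text
clock: 55.13
eef_pos: [0.4101, -0.3491, 0.3159]
ee_rot: [[-0.995, 0.095, 0.003], [0.095, 0.995, -0.001], [-0.003, -0.001, -1.0]]
ft_force: [-1.7, 0.3, -2.4]
opening: 0.616
gripper_force: 66.6
```

>>> send_rows([
  [0,0,0,0,0,0,-1],
  [0,0,0,0,0,0,-1],
  [0,0,0,0,0,0,-1],
  [0,0,0,0,0,0,-1],
  [0,0,0,0,0,0,-1],
  [0,0,0,0,0,0,-1],
  [0,0,0,0,0,0,-1],
  [0,0,0,0,0,0,-1],
])

```text
clock: 55.8
eef_pos: [0.41, -0.349, 0.3147]
ee_rot: [[-0.995, 0.095, 0.002], [0.095, 0.995, -0.0], [-0.002, 0.0, -1.0]]
ft_force: [-0.1, -0.7, 1.7]
opening: 1.004
gripper_force: 0.4
```

>>> send_rows([
  [0,0,0,0,0,0,-1],
  [0,0,0,0,0,0,-1],
  [0,0,-0.025,0,0,0,-1],
  [0,0,-0.03,0,0,0,-1],
  [0,0,-0.03,0,0,0,-1],
  [0,0,-0.03,0,0,0,-1],
  [0,0,0,0,0,0,-1],
  [0,0,0,0,0,0,-1],
])

```text
clock: 56.47
eef_pos: [0.4098, -0.3489, 0.431]
ee_rot: [[-0.995, 0.095, 0.004], [0.095, 0.995, -0.002], [-0.004, -0.002, -1.0]]
ft_force: [-0.2, -0.5, -1.4]
opening: 0.999
gripper_force: 0.0
```

Run:
```python
from h import *
st(); print(grasp()); im,p=snap('wrist','w12.png'); 
for t in('cap_1','flap'):
    for r in robot.cut_out(t,'wrist')[:3]: print(t,np.round(r['bbox']),round(r['score'],2),np.round(at_z(p,r['bbox'][:2],.168),3),capfit(p,r['mask'],.168))
im2,p=snap('top');caps(p,'top')
```

```text
t 56.47 tcp [ 0.4098 -0.3489  0.431 ] q [-0.85  0.06  1.48  0.    1.59 -2.32] op 0.999 F [-0.2 -0.5 -1.4]
[[-0.995  0.095  0.004]
 [ 0.095  0.995 -0.002]
 [-0.004 -0.002 -1.   ]]
[ 0.4104 -0.3493  0.276 ]
cap_1 [605. 315.  71.  55.] 0.87 [ 0.48  -0.146  0.168] [ 482.  -146.6   48.6   41.5   -8.7]
flap [314. 250. 209. 146.] 0.58 [ 0.412 -0.351  0.168] [ 414.4 -350.5  135.7  103.4   -5.3]
cap_1 0.97 [260. 325.  35.  35.] xyab,deg [433.7 115.3  57.1  55.9  17.2]
cap_1 0.76 [324. 257.  28.  34.] xyab,deg [574.5 -16.1  53.9  58.5  -9. ]
cap_1 0.62 [315. 349.  26.  27.] xyab,deg [392.    4.   53.6  51.1   0. ]
cap_1 0.52 [512. 327.  75.  58.] xyab,deg [ 424.7 -401.4  157.5  119.5   -4.8]
```

>>> send_rows([
  [0,0,0,0,0,-0.096,-1],
  [0.0019,0.0352,0,0,0,0,-1],
  [0.0019,0.0352,0,0,0,0,-1],
  [0.0019,0.0352,0,0,0,0,-1],
  [0.0019,0.0352,0,0,0,0,-1],
  [0.0019,0.0352,0.03,0,0,0,-1],
  [0.0019,0.0352,0.03,0,0,0,-1],
  [0.0019,0.0352,0.03,0,0,0,-1],
])

```text
clock: 57.38
eef_pos: [0.3964, -0.1115, 0.3473]
ee_rot: [[-1.0, -0.0, 0.002], [-0.0, 1.0, -0.0], [-0.002, -0.0, -1.0]]
ft_force: [0.8, 0.5, -1.3]
opening: 1.0
gripper_force: 0.0
```

>>> send_rows([
  [0.0019,0.0352,0.03,0,0,0,-1],
  [0.0019,0.0352,0.03,0,0,0,-1],
  [0.0019,0.0352,0.03,0,0,0,-1],
  [0,0,0,0,0,0,-1],
  [0,0,0,0,0,0,-1],
  [0,0,0,0,0,0,-1],
  [0,0,0,0,0,0,-1],
  [0,0,0,0,0,0,-1],
])

```text
clock: 58.05
eef_pos: [0.3924, -0.019, 0.2683]
ee_rot: [[-1.0, 0.001, 0.003], [0.001, 1.0, -0.0], [-0.003, -0.0, -1.0]]
ft_force: [1.1, -0.7, -0.4]
opening: 1.0
gripper_force: 0.0
```

Run:
```python
from h import *
st(); print(grasp()); im,p=snap('wrist','w13.png')
for r in robot.cut_out('cap_1','wrist'): print(np.round(r['bbox']),round(r['score'],2),np.round(at_z(p,r['bbox'][:2],.02),4),capfit(p,r['mask'],.02))
to([.391,.0033,.026])
```

```text
t 58.05 tcp [ 0.3924 -0.019   0.2683] q [-0.25 -0.15  2.02  0.    1.27 -1.82] op 1.0 F [ 1.1 -0.7 -0.4]
[[-1.     0.001  0.003]
 [ 0.001  1.    -0.   ]
 [-0.003 -0.    -1.   ]]
[ 0.3929 -0.019   0.1133]
[330. 309.  86.  90.] 0.74 [ 0.4313 -0.0103  0.02  ] [432.9 -11.8  56.4  66.8  -0. ]
[514. 307. 112. 102.] 0.71 [0.4296 0.1139 0.02  ] [432.7 113.4  72.3  64.8  17.9]
shift mm [ 2.  22.2 87.1] rows 3 per row [0.0007 0.0074 0.029 ]
```

B has been knocked aside, from (0.391, 0.003) to about (0.432, -0.011). I'll hover over it and measure again.

>>> send_rows([
  [-0.019,0.004,0.012,0,0,0,-1],
  [-0.019,0.004,0.012,0,0,0,-1],
  [0,0,0,0,0,0,-1],
  [0,0,0,0,0,0,-1],
  [0,0,0,0,0,0,-1],
  [0,0,0,0,0,0,-1],
  [0,0,0,0,0,0,-1],
  [0,0,0,0,0,0,-1],
])

```text
clock: 58.82
eef_pos: [0.4299, -0.0102, 0.2442]
ee_rot: [[-1.0, -0.0, 0.003], [-0.0, 1.0, -0.0], [-0.003, -0.0, -1.0]]
ft_force: [-0.3, 0.9, 0.0]
opening: 1.005
gripper_force: 0.0
```

Run:
```python
from h import *
st(); print(grasp()); im,p=snap('wrist','w14.png')
for r in robot.cut_out('cap_1','wrist'): print(np.round(r['bbox']),round(r['score'],2),capfit(p,r['mask'],.028))
r=robot.mark_of('cap_1_mid','wrist'); print([(np.round(q['point']),np.round(at_z(p,q['point'],.008),4)) for q in r])
im2,p2=snap('top');caps(p2,'top')
cv2.imwrite('pics/w14s.png',cv2.cvtColor(im,cv2.COLOR_RGB2BGR))
```

```text
t 58.82 tcp [ 0.4299 -0.0102  0.2442] q [-0.2  -0.04  1.98  0.    1.2  -1.77] op 1.005 F [-0.3  0.9  0. ]
[[-1.    -0.     0.003]
 [-0.     1.    -0.   ]
 [-0.003 -0.    -1.   ]]
[ 0.4303 -0.0102  0.0892]
[316. 272.  99. 103.] 0.93 [430.3 -11.7  61.1  54.6   0.8]
[530. 271. 130. 126.] 0.85 [430.2 108.6  66.5  63.7  17.9]
[305. 414.  67.  11.] 0.61 [526.8 -17.8  39.7   6.4  -9.2]
[(array([533., 276.]), array([0.4396, 0.1238, 0.008 ]))]
cap_1 0.78 [325. 257.  33.  31.] xyab,deg [577.  -16.1  53.1  53.8  -9. ]
```

View pics/w14s.png

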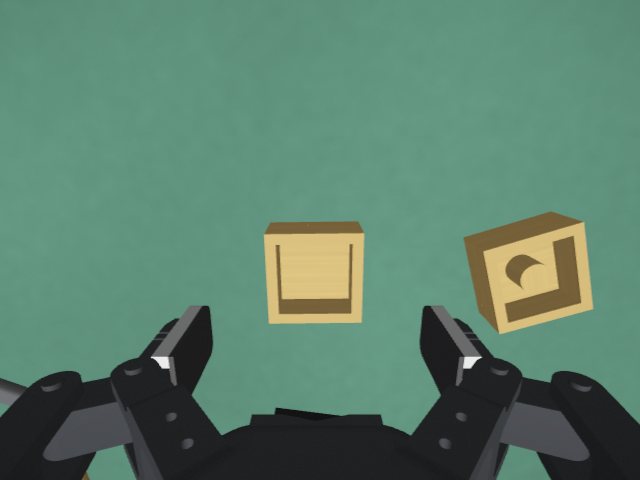

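B lies at px (314,278), underside up with a bare web. Now gripping it.

>>> send_rows([
  [-0.0015,-0.0008,0.0315,0,0,0,-1],
  [-0.0015,-0.0008,0.0315,0,0,0,-1],
  [0,0,0,0,0,0,-1],
  [0,0,0,0,0,0,1],
  [0,0,0,0,0,0,1],
  [0,0,0,0,0,0,1],
  [0,0,0,0,0,0,1],
  [0,0,0,0,0,0,1],
])

```text
clock: 59.73
eef_pos: [0.4338, -0.0117, 0.1827]
ee_rot: [[-1.0, -0.001, 0.005], [-0.001, 1.0, -0.001], [-0.005, -0.001, -1.0]]
ft_force: [-2.8, 0.0, 7.6]
opening: 0.617
gripper_force: 63.1
```

>>> send_rows([
  [0,0,0,0,0,0,1],
  [0,0,0,0,0,0,1],
  [0,0,-0.036,0,0,0,1],
  [0,0,-0.036,0,0,0,1],
  [0,0,-0.036,0,0,0,1],
  [0,0,-0.036,0,0,0,1],
  [0,0,-0.036,0,0,0,1],
  [0,0,-0.036,0,0,0,1],
])

```text
clock: 60.4
eef_pos: [0.4319, -0.0114, 0.4003]
ee_rot: [[-1.0, -0.001, 0.004], [-0.001, 1.0, -0.0], [-0.004, -0.0, -1.0]]
ft_force: [-0.1, -0.3, -2.2]
opening: 0.615
gripper_force: 65.7
```

>>> send_rows([
  [0,0,-0.018,0,0,0.096,1],
  [-0.001,-0.0338,0,0,0,0,1],
  [-0.001,-0.0338,0,0,0,0,1],
  [-0.001,-0.0338,0,0,0,0,1],
  [-0.001,-0.0338,0,0,0,0,1],
  [-0.001,-0.0338,0,0,0,0,1],
  [-0.001,-0.0338,0,0,0,0,1],
  [-0.001,-0.0338,0,0,0,0,1],
])

```text
clock: 61.07
eef_pos: [0.4163, -0.2491, 0.4164]
ee_rot: [[-0.995, 0.095, 0.004], [0.095, 0.995, -0.001], [-0.004, -0.001, -1.0]]
ft_force: [0.2, 0.2, -2.1]
opening: 0.614
gripper_force: 65.8
```

>>> send_rows([
  [-0.001,-0.0338,0,0,0,0,1],
  [-0.001,-0.0338,0,0,0,0,1],
  [-0.001,-0.0338,0,0,0,0,1],
  [0,0,0,0,0,0,1],
  [0,0,0,0,0,0,1],
  [0,0,0,0,0,0,1],
  [0,0,0,0,0,0,1],
  [0,0,0,0,0,0,1],
])

```text
clock: 61.73
eef_pos: [0.4106, -0.348, 0.4154]
ee_rot: [[-0.996, 0.094, 0.003], [0.094, 0.996, -0.001], [-0.003, -0.0, -1.0]]
ft_force: [-0.7, 0.2, -2.7]
opening: 0.613
gripper_force: 65.8
```

Run:
```python
from h import *
st(); print(grasp()); to([.41,-.349,.2209]); im,p=snap('wrist','w15.png')
for r in robot.cut_out('cap_1','wrist'): print(np.round(r['bbox']),round(r['score'],2))
```

```text
t 61.73 tcp [ 0.4106 -0.348   0.4154] q [-0.85  0.07  1.51  0.    1.56 -2.32] op 0.613 F [-0.7  0.2 -2.7]
[[-0.996  0.094  0.003]
 [ 0.094  0.996 -0.001]
 [-0.003 -0.    -1.   ]]
[ 0.411  -0.3481  0.2604]
shift mm [ 1.1 -0.9 39.5] rows 2 per row [ 0.0005 -0.0005  0.0197]
[318. 317. 147. 146.] 0.91
[606. 321.  64.  54.] 0.62
```

>>> send_rows([
  [0.0005,-0.0005,0.02,0,0,0,1],
  [0.0005,-0.0005,0.02,0,0,0,1],
  [0,0,0.015,0,0,0,1],
  [0,0,0.015,0,0,0,1],
  [0,0,0.015,0,0,0,1],
  [0,0,0.015,0,0,0,1],
  [0,0,0,0,0,0,1],
  [0,0,0,0,0,0,1],
])

```text
clock: 62.5
eef_pos: [0.4096, -0.3496, 0.3147]
ee_rot: [[-0.995, 0.095, 0.001], [0.095, 0.995, 0.001], [-0.001, 0.001, -1.0]]
ft_force: [-1.9, -0.3, -0.7]
opening: 0.615
gripper_force: 65.8
```

>>> send_rows([
  [0,0,0,0,0,0,-1],
  [0,0,0,0,0,0,-1],
  [0,0,0,0,0,0,-1],
  [0,0,0,0,0,0,-1],
  [0,0,0,0,0,0,-1],
  [0,0,0,0,0,0,-1],
  [0,0,0,0,0,0,-1],
  [0,0,0,0,0,0,-1],
])

```text
clock: 63.17
eef_pos: [0.4096, -0.35, 0.3148]
ee_rot: [[-0.995, 0.095, 0.002], [0.095, 0.995, -0.0], [-0.002, 0.0, -1.0]]
ft_force: [-0.2, -0.4, 1.3]
opening: 1.003
gripper_force: 0.4
```

>>> send_rows([
  [0,0,0,0,0,0,-1],
  [0,0,0,0,0,0,-1],
  [0,0,-0.025,0,0,0,-1],
  [0,0,-0.03,0,0,0,-1],
  [0,0,-0.03,0,0,0,-1],
  [0,0,-0.03,0,0,0,-1],
  [0,0,0,0,0,0,-1],
  [0,0,0,0,0,0,-1],
])

```text
clock: 63.83
eef_pos: [0.4094, -0.3499, 0.431]
ee_rot: [[-0.995, 0.095, 0.004], [0.095, 0.995, -0.002], [-0.004, -0.002, -1.0]]
ft_force: [0.2, -0.2, -0.7]
opening: 0.999
gripper_force: 0.0
```

Run:
```python
from h import *
st(); print(grasp()); im,p=snap('wrist','w16.png'); 
for t in('cap_1','flap'):
    for r in robot.cut_out(t,'wrist')[:3]: print(t,np.round(r['bbox']),round(r['score'],2),capfit(p,r['mask'],.168))
im2,p=snap('top');caps(p,'top')
# gauge corners in top & side
```

```text
t 63.83 tcp [ 0.4094 -0.3499  0.431 ] q [-0.85  0.07  1.48  0.    1.59 -2.33] op 0.999 F [ 0.2 -0.2 -0.7]
[[-0.995  0.095  0.004]
 [ 0.095  0.995 -0.002]
 [-0.004 -0.002 -1.   ]]
[ 0.41   -0.3502  0.276 ]
cap_1 [605. 315.  70.  54.] 0.6 [ 481.4 -147.    48.4   40.9   -8.6]
flap [315. 253. 203. 140.] 0.57 [ 415.  -350.6  134.1  101.4   -5.4]
cap_1 0.79 [259. 324.  34.  32.] xyab,deg [434.6 116.3  55.7  58.5  17. ]
cap_1 0.71 [325. 258.  29.  29.] xyab,deg [574.4 -15.6  51.8  58.   -8.4]
cap_1 0.5 [488. 360.  22.   4.] xyab,deg [ 367.5 -343.8    7.8   44.1    0. ]
```

Both boss-less caps have gone and the flap is shut. Next I'll look at the gauge from above to get its pose.

>>> send_rows([
  [0,0,0,0,0,-0.096,-1],
  [-0.0264,0.0345,0,0,0,0,-1],
  [-0.0264,0.0345,0,0,0,0,-1],
  [-0.0264,0.0345,0,0,0,0,-1],
  [-0.0264,0.0345,0,0,0,0,-1],
  [-0.0264,0.0345,0,0,0,0,-1],
  [-0.0264,0.0345,0,0,0,0,-1],
  [-0.0264,0.0345,0,0,0,0,-1],
])

```text
clock: 64.75
eef_pos: [0.5874, -0.1162, 0.4293]
ee_rot: [[-1.0, -0.001, 0.001], [-0.001, 1.0, 0.0], [-0.001, 0.0, -1.0]]
ft_force: [1.0, -1.1, 0.7]
opening: 1.0
gripper_force: 0.0
```

>>> send_rows([
  [-0.0264,0.0345,0,0,0,0,-1],
  [-0.0264,0.0345,0,0,0,0,-1],
  [-0.0264,0.0345,0,0,0,0,-1],
  [-0.0264,0.0345,0,0,0,0,-1],
  [0,0,0,0,0,0,-1],
  [0,0,0,0,0,0,-1],
  [0,0,0,0,0,0,-1],
  [0,0,0,0,0,0,-1],
])

```text
clock: 65.42
eef_pos: [0.6873, 0.0133, 0.4301]
ee_rot: [[-1.0, 0.0, 0.002], [0.0, 1.0, -0.0], [-0.002, -0.0, -1.0]]
ft_force: [-0.5, 0.6, 0.8]
opening: 0.999
gripper_force: 0.0
```

Run:
```python
from h import *
import pickle
st(); im,p=snap('wrist','w17.png'); pickle.dump(p,open('p17.pkl','wb'))
for t in('gauge','gauge_mouth'):
    for r in robot.mark_of(t,'wrist')[:2]: print(t,np.round(r['point']),round(r['score'],2),np.round(at_z(p,r['point'],0),4))
for r in robot.cut_out('gauge','wrist')[:1]: print(np.round(r['bbox']),capfit(p,r['mask'],.034)); np.save('gm.npy',r['mask'])
```

```text
t 65.42 tcp [0.6873 0.0133 0.4301] q [-0.09  0.38  1.09 -0.    1.66 -1.66] op 0.999 F [-0.5  0.6  0.8]
[[-1.     0.     0.002]
 [ 0.     1.    -0.   ]
 [-0.002 -0.    -1.   ]]
gauge [272. 210.] 0.65 [ 0.6946 -0.0379  0.    ]
[274. 210. 228. 103.] [691.1 -29.9  91.9 230.5   4.1]
```

View pics/w17.png

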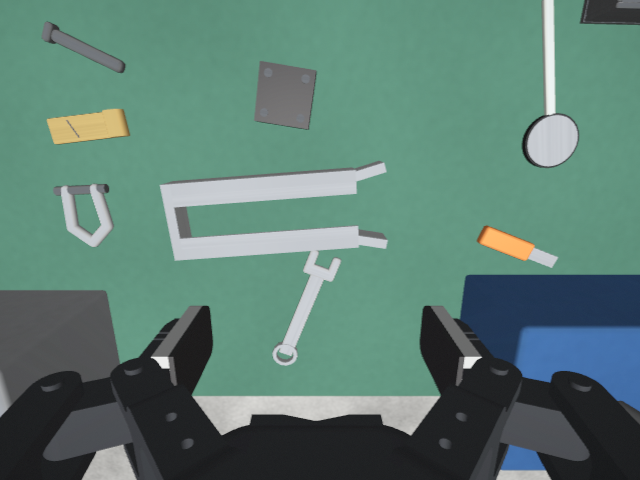

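Run:
```python
from h import *
import pickle
p=pickle.load(open('p17.pkl','rb')); im=cv2.cvtColor(cv2.imread('pics/w17.png'),cv2.COLOR_BGR2RGB)
h=cv2.cvtColor(im,cv2.COLOR_RGB2HSV); wall=(h[...,1]<40)&(h[...,2]>150)
out=[]
for c in range(195,350,6):
    r=np.where(wall[150:270,c])[0]+150; g=np.where(np.diff(r)>15)[0]
    if len(g)!=1: continue
    e=[r[0]-.5,r[g[0]]+.5,r[g[0]+1]-.5]
    r2=r[r>r[g[0]]]; e.append(r2[np.where(np.diff(np.r_[r2,9999])>1)[0][0]]+.5)
    out.append([at_z(p,(c,x),.034)[:2] for x in e])
o=np.array(out); names=['near out','near lip','far lip','far out']
for i,n in enumerate(names):
    k=np.polyfit(o[:,i,1],o[:,i,0],1); res=o[:,i,0]-np.polyval(k,o[:,i,1]); print(n,'x at y=-.04: %.4f'%np.polyval(k,-.04),'slope deg %.2f'%np.degrees(np.arctan(k[0])),'rms %.4f'%res.std())
# end corners: far-left back end & wall mouth ends
for c in((357,169),(357,193),(358,227),(359,248),(161,186),(177,260)): print(c,np.round(at_z(p,c,.034),4))
for c in((385,164),(387,246)): print(c,np.round(at_z(p,c,.030),4))
```

```text
near out x at y=-.04: 0.6528 slope deg -4.24 rms 0.0003
near lip x at y=-.04: 0.6773 slope deg -4.28 rms 0.0003
far lip x at y=-.04: 0.7109 slope deg -4.27 rms 0.0003
far out x at y=-.04: 0.7362 slope deg -3.40 rms 0.0028
(357, 169) [0.6455 0.0541 0.034 ]
(357, 193) [0.6697 0.0549 0.034 ]
(358, 227) [0.7057 0.0572 0.034 ]
(359, 248) [0.729  0.0591 0.034 ]
(161, 186) [ 0.6625 -0.1457  0.034 ]
(177, 260) [ 0.7427 -0.1384  0.034 ]
(385, 164) [0.6409 0.0828 0.03  ]
(387, 246) [0.728  0.0899 0.03  ]
```

The gauge comes out at about (0.694, -0.039) with 4.3° yaw. In the picture its mouth is at px (357,210), and the measured slot width of 33.6 mm matches the text. Next is cap C.

>>> send_rows([
  [0,0,0,0,0,-0.1036,-1],
  [0,0,0,0,0,-0.1036,-1],
  [0,0,0,0,0,-0.1036,-1],
  [0.0264,0.0217,0.0219,0,0,0,-1],
  [0.0264,0.0217,0.0219,0,0,0,-1],
  [0.0264,0.0217,0.0219,0,0,0,-1],
  [0.0264,0.0217,0.0219,0,0,0,-1],
  [0.0264,0.0217,0.0219,0,0,0,-1],
])

```text
clock: 66.28
eef_pos: [0.527, 0.077, 0.3196]
ee_rot: [[-0.952, -0.305, 0.003], [-0.305, 0.952, 0.0], [-0.003, -0.001, -1.0]]
ft_force: [0.8, 0.8, 0.3]
opening: 1.0
gripper_force: 0.0
```

>>> send_rows([
  [0.0264,0.0217,0.0219,0,0,0,-1],
  [0.0264,0.0217,0.0219,0,0,0,-1],
  [0.0264,0.0217,0.0219,0,0,0,-1],
  [0,0,0,0,0,0,-1],
  [0,0,0,0,0,0,-1],
  [0,0,0,0,0,0,-1],
  [0,0,0,0,0,0,-1],
  [0,0,0,0,0,0,-1],
])

```text
clock: 66.95
eef_pos: [0.4348, 0.1144, 0.2553]
ee_rot: [[-0.952, -0.305, 0.004], [-0.305, 0.952, 0.0], [-0.003, -0.001, -1.0]]
ft_force: [0.9, -0.1, 0.0]
opening: 1.001
gripper_force: 0.0
```

```bash
cat >> h.py <<'E'
def rimfit(im,p,uv,z,V=170):
    hsv=cv2.cvtColor(im,cv2.COLOR_RGB2HSV); m=((hsv[...,2]>V)&(hsv[...,0]<35)&(hsv[...,1]>60)).astype(np.uint8)
    y,x=int(uv[1]),int(uv[0]); m[:,:max(x-130,0)]=0; m[:,x+130:]=0; m[:max(y-130,0)]=0; m[y+130:]=0
    cs=[c for c in cv2.findContours(m,0,2)[0] if cv2.contourArea(c)>60]; c=np.vstack(cs)[:,0,:].astype(float)
    w=np.array([at_z(p,u,z)[:2] for u in c]).astype(np.float32); (a,b),(s,t),r=cv2.minAreaRect(w*1000)
    return np.round([a,b,s,t,(r+45)%90-45],1)
E
python3 - <<'E'
from h import *
st(); print(grasp()); im,p=snap('wrist','w18.png'); u=proj(p,[.433,.1135,.028]); print(u)
for r in robot.cut_out('cap_1','wrist')[:2]: print(np.round(r['bbox']),capfit(p,r['mask'],.028))
for V in(160,185): print(rimfit(im,p,u,.028,V))
E
```

```text
t 66.95 tcp [0.4348 0.1144 0.2553] q [ 0.09 -0.01  1.92 -0.    1.23 -1.8 ] op 1.001 F [ 0.9 -0.1  0. ]
[[-0.952 -0.305  0.004]
 [-0.305  0.952  0.   ]
 [-0.003 -0.001 -1.   ]]
[0.4354 0.1144 0.1003]
[316.73780227 263.20109207]
[321. 256.  94.  98.] [431.3 113.5  60.1  54.1  17.8]
[ 76. 359. 111.  63.] [542.8 -19.5  38.2  79.   28.5]
[434.2 114.7  53.8  54.3  17.8]
[434.2 114.6  53.8  53.9  17.8]
```

>>> send_rows([
  [0.0004,0,0.0248,0,0,0,-1],
  [0.0004,0,0.0248,0,0,0,-1],
  [0.0004,0,0.0248,0,0,0,-1],
  [0,0,0,0,0,0,-1],
  [0,0,0,0,0,0,1],
  [0,0,0,0,0,0,1],
  [0,0,0,0,0,0,1],
  [0,0,0,0,0,0,1],
])

```text
clock: 67.72
eef_pos: [0.4336, 0.1144, 0.182]
ee_rot: [[-0.952, -0.306, 0.005], [-0.306, 0.952, 0.0], [-0.005, -0.001, -1.0]]
ft_force: [-2.5, -1.1, 8.7]
opening: 0.616
gripper_force: 63.3
```

>>> send_rows([
  [0,0,0,0,0,0,1],
  [0,0,0,0,0,0,1],
  [0,0,0,0,0,0,1],
  [0,0,0,0,0,0,1],
  [0,0,0,0,0,0,1],
  [0,0,0,0,0,0,1],
  [0,0,0,0,0,0,1],
  [0,0,0,0,0,0,1],
])

```text
clock: 68.38
eef_pos: [0.4335, 0.1144, 0.182]
ee_rot: [[-0.952, -0.306, 0.005], [-0.306, 0.952, 0.0], [-0.005, -0.001, -1.0]]
ft_force: [-1.8, -0.7, 8.0]
opening: 0.616
gripper_force: 63.3
```

Run:
```python
from h import *
st(); print(grasp())
```

```text
t 68.38 tcp [0.4335 0.1144 0.182 ] q [ 0.09  0.08  2.   -0.    1.06 -1.8 ] op 0.616 F [-1.8 -0.7  8. ]
[[-0.952 -0.306  0.005]
 [-0.306  0.952  0.   ]
 [-0.005 -0.001 -1.   ]]
[0.4343 0.1144 0.027 ]
```

>>> send_rows([
  [0,0,-0.03,0,0,0,1],
  [0,0,-0.03,0,0,0,1],
  [0,0,-0.03,0,0,0,1],
  [0,0,0,0,0,0.118,1],
  [0,0,0,0,0,0.118,1],
  [0,0,0,0,0,0,1],
  [0,0,0,0,0,0,1],
  [0,0,0,0,0,0,1],
])

```text
clock: 69.05
eef_pos: [0.4326, 0.1144, 0.2704]
ee_rot: [[-0.997, -0.079, 0.002], [-0.079, 0.997, -0.0], [-0.002, -0.0, -1.0]]
ft_force: [0.7, -0.7, -2.9]
opening: 0.614
gripper_force: 66.1
```

Run:
```python
from h import *
st(); g=grasp();print(g); im,p=snap('wrist','w19.png'); u=proj(p,g); zr=g[2]-.026+.028
for V in(160,185): print(rimfit(im,p,u,zr,V))
R=np.array(robot.get_obs()['ee_rot']);to([.6809,.1357,g[2]])
```

```text
t 69.05 tcp [0.4326 0.1144 0.2704] q [ 0.09 -0.03  1.91 -0.    1.26 -1.56] op 0.614 F [ 0.7 -0.7 -2.9]
[[-0.997 -0.079  0.002]
 [-0.079  0.997 -0.   ]
 [-0.002 -0.    -1.   ]]
[0.433  0.1144 0.1154]
[432.6 113.8  53.5  53.8   4.6]
[432.6 113.8  53.5  53.5   4.6]
shift mm [-248.9    1.7    0.3] rows 8 per row [-0.0311  0.0002  0.    ]
```

>>> send_rows([
  [-0.0311,0.0002,0,0,0,0,1],
  [-0.0311,0.0002,0,0,0,0,1],
  [-0.0311,0.0002,0,0,0,0,1],
  [-0.0311,0.0002,0,0,0,0,1],
  [-0.0311,0.0002,0,0,0,0,1],
  [-0.0311,0.0002,0,0,0,0,1],
  [-0.0311,0.0002,0,0,0,0,1],
  [-0.0311,0.0002,0,0,0,0,1],
])

```text
clock: 69.77
eef_pos: [0.6821, 0.1348, 0.2699]
ee_rot: [[-0.997, -0.078, 0.001], [-0.078, 0.997, -0.0], [-0.001, -0.0, -1.0]]
ft_force: [0.5, -0.2, -2.4]
opening: 0.621
gripper_force: 66.0
```

>>> send_rows([
  [0,0,0,0,0,0,1],
  [0,0,0,0,0,0,1],
  [0,0,0,0,0,0,1],
  [0,0,0,0,0,0,1],
  [0,0,0,0,0,0,1],
  [0,0,0,0,0,0,1],
  [0,0,0,0,0,0,1],
  [0,0,0,0,0,0,1],
])

```text
clock: 70.43
eef_pos: [0.6804, 0.1347, 0.271]
ee_rot: [[-0.997, -0.075, 0.002], [-0.075, 0.997, 0.0], [-0.002, -0.0, -1.0]]
ft_force: [-0.5, -0.2, -3.1]
opening: 0.611
gripper_force: 66.0
```

Run:
```python
from h import *
st(); g=grasp();print(g); im,p=snap('wrist','w20.png'); u=proj(p,g)
print(rimfit(im,p,u,g[2]+.001,175)); to([.6813,.136,.029])
# gauge lip edges again from this view
h=cv2.cvtColor(im,cv2.COLOR_RGB2HSV); wall=(h[...,1]<40)&(h[...,2]>150)
for y in(-.08,-.06,-.04,-.02,0,.02):
    a=[]
    for x in np.arange(.64,.75,.0005):
        u=proj(p,[x,y,.034]).round().astype(int)
        a.append(wall[u[1],u[0]] if 0<=u[0]<640 and 0<=u[1]<480 else False)
    a=np.array(a); i=int((.6941-.0747*(y+.04)-.64)/.0005)
    if a[i]: print(y,'?'); continue
    l=i-np.argmax(a[i::-1]); r=i+np.argmax(a[i:]); print(y,.64+l*.0005,.64+r*.0005,'mid-pred %.4f'%(.64+(l+r)*.00025-(.6941-.0747*(y+.04))))
```

```text
t 70.43 tcp [0.6804 0.1347 0.271 ] q [ 0.08  0.46  1.31 -0.    1.37 -1.56] op 0.611 F [-0.5 -0.2 -3.1]
[[-0.997 -0.075  0.002]
 [-0.075  0.997  0.   ]
 [-0.002 -0.    -1.   ]]
[0.6808 0.1347 0.116 ]
[679.8 146.3  53.4  78.3   4.3]
shift mm [-0.3  1.3 86.9] rows 3 per row [-0.0001  0.0004  0.029 ]
-0.08 0.6970000000000001 0.6970000000000001 mid-pred -0.0001
-0.06 0.6955 0.7125 mid-pred 0.0084
-0.04 0.6765 0.7110000000000001 mid-pred -0.0004
-0.02 0.6755 0.7095 mid-pred -0.0001
0 0.6735 0.7085 mid-pred -0.0001
0.02 0.6725 0.7070000000000001 mid-pred 0.0001
```

>>> send_rows([
  [-0.0004,0,0.029,0,0,0,1],
  [-0.0004,0,0.029,0,0,0,1],
  [0,0,0.029,0,0,0,1],
  [0,0,0,0,0,0,1],
  [0,0,0,0,0,0,1],
  [0,0,0,0,0,0,1],
  [0,0,0,0,0,0,1],
  [0,0,0,0,0,0,1],
])

```text
clock: 71.15
eef_pos: [0.6818, 0.1348, 0.1844]
ee_rot: [[-0.997, -0.075, 0.003], [-0.075, 0.997, 0.0], [-0.003, -0.0, -1.0]]
ft_force: [-0.5, 0.6, -2.3]
opening: 0.615
gripper_force: 75.4
```

Run:
```python
from h import *
st(); g=grasp();print(g); y=g[1]-.0006;print('lateral err mm',1000*(g[0]-.0006-(.6941-.0747*(y+.04))))
```

```text
t 71.15 tcp [0.6818 0.1348 0.1844] q [ 0.08  0.54  1.38 -0.    1.22 -1.56] op 0.615 F [-0.5  0.6 -2.3]
[[-0.997 -0.075  0.003]
 [-0.075  0.997  0.   ]
 [-0.003 -0.    -1.   ]]
[0.6822 0.1348 0.0294]
lateral err mm 0.5127399999999005
```

Lateral error is 0.5 mm and the grasp height is right (cap about 2 mm up). I'll slide in gently and watch the force.

>>> send_rows([
  [0.0003,-0.01,0.0005,0,0,0,1],
  [0,-0.01,0,0,0,0,1],
  [0,-0.01,0,0,0,0,1],
  [0,-0.01,0,0,0,0,1],
  [0,-0.01,0,0,0,0,1],
  [0,-0.007,0,0,0,0,1],
  [0,-0.007,0,0,0,0,1],
  [0,0,0,0,0,0,1],
])

```text
clock: 71.82
eef_pos: [0.685, 0.0776, 0.1828]
ee_rot: [[-0.997, -0.079, -0.001], [-0.079, 0.997, 0.015], [-0.0, 0.015, -1.0]]
ft_force: [-5.6, 72.1, -6.8]
opening: 0.615
gripper_force: 77.9
```

>>> send_rows([
  [0,-0.004,0,0,0,0,1],
  [0,-0.004,0,0,0,0,1],
  [0,-0.004,0,0,0,0,1],
  [0,0,0,0,0,0,1],
  [0,0,0,0,0,0,1],
  [0,0,0,0,0,0,1],
  [0,0,0,0,0,0,1],
  [0,0,0,0,0,0,1],
])

```text
clock: 72.48
eef_pos: [0.6864, 0.0582, 0.1813]
ee_rot: [[-0.997, -0.075, -0.002], [-0.075, 0.997, -0.0], [0.002, -0.0, -1.0]]
ft_force: [0.2, -1.7, -26.8]
opening: 0.614
gripper_force: 74.4
```

Run:
```python
from h import *
st(); g=grasp();print(g, 'gauge y mm',1000*((g[0]-.6941)*-.0745+(g[1]+.0387)*.9972)); print(1000*(g[0]-.0006-(.6941-.0747*(g[1]+.04))))
```

```text
t 72.48 tcp [0.6864 0.0582 0.1813] q [-0.03  0.53  1.4  -0.    1.21 -1.67] op 0.614 F [  0.2  -1.7 -26.8]
[[-0.997 -0.075 -0.002]
 [-0.075  0.997 -0.   ]
 [ 0.002 -0.    -1.   ]]
[0.6862 0.0582 0.0263] gauge y mm 97.21723
-1.1644600000000338
```

>>> send_rows([
  [0,0,0.0015,0,0,0,1],
  [0,0,0.0015,0,0,0,1],
  [0,0,0,0,0,0,1],
  [0,0,0,0,0,0,1],
  [0,0,0,0,0,0,1],
  [0,0,0,0,0,0,1],
  [0,0,0,0,0,0,1],
  [0,0,0,0,0,0,1],
])

```text
clock: 73.15
eef_pos: [0.6869, 0.0584, 0.1807]
ee_rot: [[-0.997, -0.075, 0.002], [-0.075, 0.997, -0.0], [-0.001, -0.001, -1.0]]
ft_force: [-8.3, -1.4, -6.3]
opening: 0.62
gripper_force: 76.8
```

Run:
```python
from h import *
st(); g=grasp();print(g); o=robot.get_obs();print(o['wrist_torque'])
im,p=snap('wrist','w21.png'); h=cv2.cvtColor(im,cv2.COLOR_RGB2HSV)
for r in robot.cut_out('cap_1','wrist')[:2]: print(np.round(r['bbox']),round(r['score'],2))
im2,p2=snap('side','s21.png')
for r in robot.cut_out('cap_1','side')[:3]: print(np.round(r['bbox']),round(r['score'],2))
a=np.hstack([cv2.resize(im,(480,360)),cv2.resize(im2[220:330,320:418],(320,360))]); cv2.imwrite('pics/j.png',cv2.cvtColor(a,cv2.COLOR_RGB2BGR))
```

```text
t 73.15 tcp [0.6869 0.0584 0.1807] q [-0.03  0.53  1.4  -0.    1.21 -1.67] op 0.62 F [-8.3 -1.4 -6.3]
[[-0.997 -0.075  0.002]
 [-0.075  0.997 -0.   ]
 [-0.001 -0.001 -1.   ]]
[0.6871 0.0583 0.0257]
[-0.22688229  1.38281091 -0.22010491]
[318. 325. 144. 152.] 0.89
[106.  52. 212. 105.] 0.78
[331. 290.  30.  33.] 0.86
[371. 254.  27.  19.] 0.58
```

View pics/j.png

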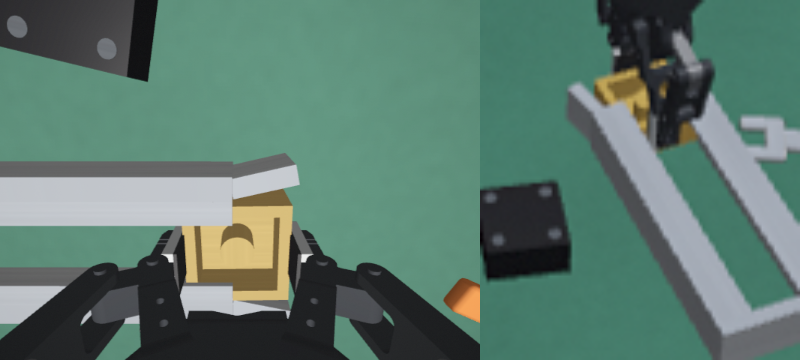

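The cap is half inside under both lips, underside up, and straight (left view, px 240,245). I'll keep going gently.

>>> send_rows([
  [0.0008,-0.003,0,0,0,0,1],
  [0,-0.004,0,0,0,0,1],
  [0,-0.004,0,0,0,0,1],
  [0,-0.004,0,0,0,0,1],
  [0,-0.004,0,0,0,0,1],
  [0,-0.004,0,0,0,0,1],
  [0,0,0,0,0,0,1],
  [0,0,0,0,0,0,1],
])

```text
clock: 74.02
eef_pos: [0.6882, 0.0354, 0.1804]
ee_rot: [[-0.997, -0.075, 0.003], [-0.075, 0.997, -0.0], [-0.003, -0.001, -1.0]]
ft_force: [-1.0, -0.3, -2.3]
opening: 0.617
gripper_force: 77.3
```

Run:
```python
from h import *
st(); g=grasp();print(g, 'gauge y mm',1000*((g[0]-.6941)*-.0745+(g[1]+.0387)*.9972)); print(1000*(g[0]-.0006-(.6941-.0747*(g[1]+.04))))
```

```text
t 74.02 tcp [0.6882 0.0354 0.1804] q [-0.06  0.53  1.4  -0.    1.21 -1.71] op 0.617 F [-1.  -0.3 -2.3]
[[-0.997 -0.075  0.003]
 [-0.075  0.997 -0.   ]
 [-0.003 -0.001 -1.   ]]
[0.6886 0.0354 0.0254] gauge y mm 74.30227000000001
-0.46762000000011295
```

Free sliding now (force is just the weight). Continue about 70 mm.

>>> send_rows([
  [0,-0.006,0,0,0,0,1],
  [0,-0.006,0,0,0,0,1],
  [0,-0.006,0,0,0,0,1],
  [0,-0.006,0,0,0,0,1],
  [0,-0.006,0,0,0,0,1],
  [0,-0.006,0,0,0,0,1],
  [0,-0.006,0,0,0,0,1],
  [0,0,0,0,0,0,1],
])

```text
clock: 74.68
eef_pos: [0.6913, -0.0073, 0.1802]
ee_rot: [[-0.997, -0.074, 0.002], [-0.074, 0.997, -0.0], [-0.002, -0.0, -1.0]]
ft_force: [-0.0, -0.4, -3.2]
opening: 0.616
gripper_force: 77.3
```

>>> send_rows([
  [0,-0.006,0,0,0,0,1],
  [0,-0.006,0,0,0,0,1],
  [0,-0.006,0,0,0,0,1],
  [0,-0.006,0,0,0,0,1],
  [0,0,0,0,0,0,1],
  [0,0,0,0,0,0,1],
  [0,0,0,0,0,0,1],
  [0,0,0,0,0,0,1],
])

```text
clock: 75.35
eef_pos: [0.693, -0.0296, 0.1801]
ee_rot: [[-0.997, -0.075, 0.002], [-0.075, 0.997, 0.0], [-0.002, -0.0, -1.0]]
ft_force: [0.4, 0.4, -3.4]
opening: 0.617
gripper_force: 77.3
```

Run:
```python
from h import *
st(); g=grasp();print(g, 'gauge y mm',1000*((g[0]-.6941)*-.0745+(g[1]+.0387)*.9972)); print(1000*(g[0]-.0006-(.6941-.0747*(g[1]+.04))))
```

```text
t 75.35 tcp [ 0.693  -0.0296  0.1801] q [-0.15  0.54  1.39  0.    1.21 -1.8 ] op 0.617 F [ 0.4  0.4 -3.4]
[[-0.997 -0.075  0.002]
 [-0.075  0.997  0.   ]
 [-0.002 -0.    -1.   ]]
[ 0.6933 -0.0296  0.0251] gauge y mm 9.13412
-0.623120000000088
```

>>> send_rows([
  [0,0,0,0,0,0,-1],
  [0,0,0,0,0,0,-1],
  [0,0,0,0,0,0,-1],
  [0,0,0,0,0,0,-1],
  [0,0,0,0,0,0,-1],
  [0,0,0,0,0,0,-1],
  [0,0,-0.01,0,0,0,-1],
  [0,0,-0.01,0,0,0,-1],
])

```text
clock: 76.02
eef_pos: [0.6928, -0.0298, 0.2006]
ee_rot: [[-0.997, -0.075, 0.001], [-0.075, 0.997, 0.0], [-0.001, 0.0, -1.0]]
ft_force: [0.5, 0.3, 0.2]
opening: 0.998
gripper_force: 0.0
```

>>> send_rows([
  [0,0,-0.02,0,0,0,-1],
  [0,0,-0.03,0,0,0,-1],
  [0,0,-0.03,0,0,0,-1],
  [0,0,-0.04,0,0,0,-1],
  [0,0,-0.04,0,0,0,-1],
  [0,0,-0.04,0,0,0,-1],
  [0,0,0,0,0,0,-1],
  [0,0,0,0,0,0,-1],
])

```text
clock: 76.68
eef_pos: [0.6922, -0.0298, 0.4046]
ee_rot: [[-0.997, -0.075, 0.008], [-0.075, 0.997, -0.001], [-0.008, -0.002, -1.0]]
ft_force: [-0.3, 0.2, -1.4]
opening: 1.003
gripper_force: 0.0
```

Run:
```python
from h import *
st()
for n in('wrist','side','top'):
    im,p=snap(n,'f_'+n+'.png'); T={}
    for t in('cap_1','flap','latch','mirror','keeper_pin','thread_gauge','shackle'):
        for r in robot.cut_out(t,n)[:4]:
            c=capfit(p,r['mask'],.168 if t=='flap' else .015); print(n,t,np.round(r['bbox']),round(r['score'],2),c)
    for r in robot.mark_of('cap_1_mid',n)[:2]: print(n,'mid',np.round(r['point']),round(r['score'],2),np.round(at_z(p,r['point'],.025),3))
    if n=='wrist': print('rim',rimfit(im,p,proj(p,[.693,-.03,.028]),.028,175))
```

```text
t 76.68 tcp [ 0.6922 -0.0298  0.4046] q [-0.15  0.4   1.13  0.    1.61 -1.8 ] op 1.003 F [-0.3  0.2 -1.4]
[[-0.997 -0.075  0.008]
 [-0.075  0.997 -0.001]
 [-0.008 -0.002 -1.   ]]
wrist cap_1 [105. 197.  63.  70.] 0.68 [ 698.  -240.    69.5   59.7    4.3]
wrist cap_1 [319. 214.  60.  35.] 0.55 [697.4 -30.1  36.7  56.2   4.4]
wrist flap [122.  23.  86.  47.] 0.36 [ 570.1 -137.1   45.9    8.6  -22.2]
wrist latch [120. 101.  87.  31.] 0.63 [ 604.2 -221.8   27.2   81.6    6.8]
wrist mirror [610.  96.  59. 183.] 0.89 [571.2 234.6 157.3  56.1  19.4]
wrist keeper_pin [123.  24.  81.  47.] 0.86 [ 534.  -211.7   77.3   13.9  -23.2]
wrist keeper_pin [ 9. 48.  8. 78.] 0.65 [ 567.9 -320.4   11.1   63.7  -10.5]
wrist keeper_pin [611.  95.  57. 180.] 0.22 [570.8 235.  157.7  55.1  19.4]
wrist thread_gauge [562. 265.  83.  45.] 0.68 [734.1 238.6  98.9  22.8 -20. ]
wrist shackle [107. 198.  61.  68.] 0.7 [ 698.  -239.9   69.5   59.5    4.3]
wrist mid [315. 214.] 0.78 [ 0.695 -0.031  0.025]
rim [694.  -30.   32.3  54.    4.4]
side cap_1 [392. 284.  21.  27.] 0.97 [700.5 -31.5  34.2  75.6   3.8]
side c
[... 865 characters left out ...]
9.5 -31.3  33.9  74.6   5.1]
side mid [385. 278.] 0.65 [ 0.688 -0.03   0.025]
top cap_1 [487. 360.  28.   7.] 0.58 [ 369.3 -337.    30.6    6.4   -6.2]
top latch [419. 249.  40.  22.] 0.57 [ 602.6 -221.9   28.    81.3    4.5]
top mirror [197. 264.  25.  75.] 0.66 [5.656e+02 2.596e+02 1.558e+02 5.490e+01 5.000e-01]
top mirror [487. 358.  29.   2.] 0.66 [ 367.4 -349.1   54.8    5.7   -6.2]
top keeper_pin [470. 261.  13.  33.] 0.76 [ 568.1 -334.4   18.5   77.   -20.6]
top keeper_pin [417. 278.  33.  21.] 0.51 [ 531.3 -212.    74.    14.   -26.2]
top thread_gauge [205. 191.  40.  19.] 0.85 [734.3 245.   95.1  23.1 -21. ]
top shackle [425. 206.  22.  32.] 0.89 [ 696.  -242.5   74.4   55.3    1. ]
```

C is wholly inside the channel at gauge y of about 9 mm, and the bystanders haven't moved. A thin bronze strip shows at the flap's free edge, so I'll check whether the flap is really shut.

Run:
```python
from h import *
for n,sl in(('side',(slice(360,480),slice(230,345))),('top',(slice(290,375),slice(460,570)))):
    a=cv2.imread(f'pics/{n}0.png')[sl].astype(int); b=cv2.imread(f'pics/f_{n}.png')[sl].astype(int)
    d=np.abs(a-b).max(2); ys,xs=np.where(d>25); print(n,len(ys), (xs.min()+sl[1].start,xs.max()+sl[1].start,ys.min()+sl[0].start,ys.max()+sl[0].start) if len(ys) else '')
    h=cv2.cvtColor(b.astype(np.uint8),cv2.COLOR_BGR2HSV); y,x=np.where((h[...,0]>10)&(h[...,0]<32)&(h[...,1]>90)); print(' bronze px',len(y),(x.min()+sl[1].start,x.max()+sl[1].start,y.min()+sl[0].start,y.max()+sl[0].start) if len(y) else '')
    g=d.copy(); g[(h[...,1]>60)]=0; print(' nonbronze diff',(g>25).sum())
ps,pt=robot.camera_params('side'),robot.camera_params('top')
c,s=np.cos(np.radians(-5.5)),np.sin(np.radians(-5.5))
for z in(.168,.15,.13):
  for dx,dy in((-.05,-.067),(-.05,0),(-.05,.067)):
    X=[.4145+c*dx-s*dy,-.350+s*dx+c*dy,z]; print(z,dy,'top',proj(pt,X).round(1),'side',proj(ps,X).round(1))
```

```text
side 185 (np.int64(255), np.int64(292), np.int64(360), np.int64(474))
 bronze px 96 (np.int64(255), np.int64(260), np.int64(442), np.int64(473))
 nonbronze diff 25
top 710 (np.int64(471), np.int64(558), np.int64(291), np.int64(374))
 bronze px 54 (np.int64(474), np.int64(501), np.int64(357), np.int64(360))
 nonbronze diff 640
0.168 -0.067 top [553.2 363.4] side [262.5 471.6]
0.168 0 top [514.  359.5] side [257.2 423.7]
0.168 0.067 top [475.  355.7] side [252.6 381.6]
0.15 -0.067 top [548.4 363.3] side [263.8 477.1]
0.15 0 top [510.  359.5] side [258.5 429.7]
0.15 0.067 top [471.9 355.7] side [253.9 388. ]
0.13 -0.067 top [543.3 363.2] side [265.2 483. ]
0.13 0 top [505.8 359.5] side [259.9 436.1]
0.13 0.067 top [468.5 355.8] side [255.3 394.7]
```

Run:
```python
from h import *
ps,pt=robot.camera_params('side'),robot.camera_params('top')
print(tri(pt,(487.5,358.5),ps,(257.5,457.5)))
for u0,u1 in(((474,357.5),(501,359.5)),):
  for z in(.168,.12,.08): print(z,at_z(pt,u0,z).round(3),at_z(pt,u1,z).round(3),at_z(ps,(256,442),z).round(3),at_z(ps,(259.5,473),z).round(3))
a=cv2.imread('pics/top0.png').astype(int);b=cv2.imread('pics/f_top.png').astype(int)
for r in range(300,372,10): print(r,a[r,500],b[r,500],a[r,540],b[r,540])
```

```text
[ 0.3603759  -0.33904478  0.05108097]
0.168 [ 0.368 -0.277  0.168] [ 0.365 -0.323  0.168] [ 0.358 -0.37   0.168] [ 0.354 -0.413  0.168]
0.12 [ 0.368 -0.291  0.12 ] [ 0.365 -0.34   0.12 ] [ 0.358 -0.347  0.12 ] [ 0.353 -0.392  0.12 ]
0.08 [ 0.368 -0.304  0.08 ] [ 0.365 -0.355  0.08 ] [ 0.357 -0.328  0.08 ] [ 0.353 -0.376  0.08 ]
300 [105 100  92] [88 82 77] [100 106  78] [84 88 68]
310 [149 142 135] [123 115 112] [148 140 135] [128 118 113]
320 [150 142 137] [127 120 114] [150 142 137] [127 117 112]
330 [149 139 135] [124 117 112] [148 139 133] [126 117 115]
340 [148 140 134] [121 113 109] [152 143 138] [127 120 116]
350 [151 141 136] [126 117 114] [149 140 135] [130 122 116]
360 [120 114 109] [30 75 94] [150 143 137] [127 119 114]
370 [123 113 108] [102  93  89] [123 113 106] [104  97  91]
```

The strip triangulates to z of about 0.05 m. It is a cap deep in the chute seen through the slit, and the flap is unchanged and shut. Handing in.

```bash
python3 -c "
from rig import robot
print(robot.close_job())"
```

```text
the job is handed in; nothing more can be done
None
```

I handed the job in at about 77 s, before any verdict was shown: all three bronze caps were turned underside up together, the two without a boss are in the scrap chute with the flap shut, and the third (54 mm) fits and lies wholly inside the gauge channel, underside up; no cap was too wide, and the other things on the shelf did not move.

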